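# Mist and scan a batch of culture flasks

## Task

Lay all the culture flasks (two or three) flat in the aluminium tray, then slide the tray along the bench, without lifting it, onto the crossed tape mark in front of the scanner, press the spray canister's cap all the way down and let it spring up, and then squeeze the scanner's trigger fully and let go. Then slide the tray with all its flasks back onto its home tape mark, square and centred, and let go, leaving everything else on the bench as it was.

Things in the scene. Friction and masses are not known exactly. Their poses are not given: they have to be found in the camera images.
- flask1: frosted pale cell-culture flask lying flat, may be absent. Slab body 70 x 46 x 26 mm high with a round grey screw cap (25 mm across) on one end; 107 mm long in all, 70 g. Origin: mid-height (13 mm above its underside), on the middle line; own x to the cap: body x -45 to +25 mm, neck and cap +25 to +62 mm; z normal to the flat faces, either may be up. Grasp at the origin across own y (46 mm)
- flask2: frosted pale cell-culture flask lying flat, may be absent. Slab body 70 x 46 x 26 mm high with a round grey screw cap (25 mm across) on one end; 107 mm long in all, 70 g. Origin: mid-height (13 mm above its underside), on the middle line; own x to the cap: body x -45 to +25 mm, neck and cap +25 to +62 mm; z normal to the flat faces, either may be up. Grasp at the origin across own y (46 mm)
- flask3: frosted pale cell-culture flask lying flat, may be absent. Slab body 70 x 46 x 26 mm high with a round grey screw cap (25 mm across) on one end; 107 mm long in all, 70 g. Origin: mid-height (13 mm above its underside), on the middle line; own x to the cap: body x -45 to +25 mm, neck and cap +25 to +62 mm; z normal to the flat faces, either may be up. Grasp at the origin across own y (46 mm)
- tray: shallow aluminium tray, 135 (own x) x 250 (own y) mm outside, 14 mm high, walls and floor 5 mm thick, inside 125 x 240 mm, 0.7 kg, loose on the bench and slides on its flat underside. Origin: centre of its underside. z up. A handle bar is fixed along the side at own -x
- tray_handle (a point): middle of the tray's raised handle bar, at own x = -97.5 mm, 45 mm above the bench: bar 100 mm long along the tray's own y, 12 mm thick (own x), 14 mm high, 24 mm clear of the tray's wall and open underneath; pinched from above with fingers closing along the tray's x
- tray_bay0 (a point): a point on the tray's inner floor (5 mm above the bench) at own y = -72 mm, a handy place for one flask lying along the tray's own x (each flask's 107 mm length fits the 125 mm inside width; nothing marks or divides the places)
- tray_bay1 (a point): a point on the tray's inner floor (5 mm above the bench) at own y = 0 mm, a handy place for one flask lying along the tray's own x (each flask's 107 mm length fits the 125 mm inside width; nothing marks or divides the places)
- tray_bay2 (a point): a point on the tray's inner floor (5 mm above the bench) at own y = 72 mm, a handy place for one flask lying along the tray's own x (each flask's 107 mm length fits the 125 mm inside width; nothing marks or divides the places)
- home_mark: rectangle of pale tape on the bench, 165 (x) x 280 mm (y), the left one seen from the robot, flat, fixed; the tray starts on it. Origin: its centre; x, y along its sides
- read_mark: the other rectangle of pale tape, same size, with a small cross at its centre, to the robot's right, in front of the scanner and the mister. Origin: its centre; x, y along its sides
- scanner: pistol-shaped code scanner clamped on its side on a fixed stand. Origin: on the bench below the squeezing point. Head looks to own -x. The black grip lies level along own y (-55 to +55 mm), own x -5 to +25 mm, 34 mm high, its middle 100 mm above the bench, open above and below; grey head 105 x 58 x 50 mm centred at own y = -83 mm, top at 125 mm
- scanner_squeeze (a point): squeezing point: 100 mm above the bench, midway between the trigger's blade and the back of the grip (57 mm apart at rest, about 43 mm when squeezed). Fingers coming down from above astride grip and blade and closing along the scanner's own x squeeze the trigger
- trigger_face (a point): point on the outer face (own -x side of the scanner) of the white trigger blade near where a finger presses, 22 mm high blade, 72 mm long, hinged at its end nearest the head
- trigger (a joint): trigger angle: 0 = released (sprung back), grows as it is squeezed towards the grip, 0.30 rad = fully squeezed; about 10 N at the squeezing point takes it fully in
- mister: fixed white disinfectant spray canister, 66 mm across on a 90 mm base disc, 166 mm to the top of its cap, nozzle to own -x. Origin: on the bench at its axis
- cap_top (a point): centre of the top of the canister's round grey cap, 34 mm across, 166 mm above the bench at rest, moves with the cap
- cap (a joint): how far the cap is pushed down: 0 = up, 0.010 m = fully down; a 10 N push from above takes it fully down and it springs back
- amber_bottle: bystander, leave alone: brown glass bottle, 60 mm across, 130 mm tall. Origin: centre of its underside
- dish_stack: bystander, leave alone: stack of three round culture dishes, 90 mm across, 45 mm tall. Origin: centre of its underside
- calculator: bystander, leave alone: yellow desk calculator, 160 x 100 x 18 mm. Origin: centre of its underside
- mouse: bystander, leave alone: black computer mouse, 100 x 58 x 24 mm. Origin: centre of its underside
- wash_bottle: bystander, leave alone: white plastic bottle, 72 mm across, 170 mm tall. Origin: centre of its underside
There are look-alikes about, which are no part of the job. Leave any purple or red look-alike of the flask3 alone.

How it is judged (in metres and radians):
On the way, in this order (a step that is already met when the one before it is completed fails the run):
1. every flask lies flat in the tray, released (x of flask1 in the frame of tray between -0.065 and 0.065 m and y of flask1 in the frame of tray between -0.12 and 0.12 m and z of each of flask1, flask2, flask3 in the frame of tray below 0.026 m and angle between the z axis of each of flask1, flask2, flask3 and the z axis of tray, either way round below 0.15 rad and x of flask2 in the frame of tray between -0.065 and 0.065 m and y of flask2 in the frame of tray between -0.12 and 0.12 m and x of flask3 in the frame of tray between -0.065 and 0.065 m and y of flask3 in the frame of tray between -0.12 and 0.12 m and contact force between the fingers and flask1 below 0.1 N and contact force between the fingers and flask2 below 0.1 N and contact force between the fingers and flask3 below 0.1 N), for 0.2 s.
2. the loaded tray stands on the crossed mark (x of flask1 in the frame of tray between -0.065 and 0.065 m and y of flask1 in the frame of tray between -0.12 and 0.12 m and z of each of flask1, flask2, flask3 in the frame of tray below 0.026 m and angle between the z axis of each of flask1, flask2, flask3 and the z axis of tray, either way round below 0.15 rad and x of flask2 in the frame of tray between -0.065 and 0.065 m and y of flask2 in the frame of tray between -0.12 and 0.12 m and x of flask3 in the frame of tray between -0.065 and 0.065 m and y of flask3 in the frame of tray between -0.12 and 0.12 m and horizontal distance between tray and read_mark below 0.025 m and angle between the x axis of tray and the x axis of read_mark, either way round below 0.2 rad), for 0.2 s.
3. the canister's cap is pressed down while the loaded tray stands on the crossed mark (all of step 2 and value of joint cap above 0.007 m), for 0.1 s.
4. the cap is up again (value of joint cap below 0.002 m), for 0.1 s.
5. the scanner's trigger is squeezed while the loaded tray stands on the crossed mark (all of step 2 and value of joint trigger above 0.24 rad), for 0.1 s.
6. the trigger is released (value of joint trigger below 0.05 rad), for 0.1 s.
At the end, for the whole second after the job is handed in: The tray is at rest, flat on the bench, on its home mark (centre within 25 mm, turned under 0.2 rad), each flask present at rest in it, flat on its floor (within 0.15 rad, mid-height under 26 mm above the tray's underside), cap up, trigger released (x of flask1 in the frame of tray between -0.065 and 0.065 m and y of flask1 in the frame of tray between -0.12 and 0.12 m and z of each of flask1, flask2, flask3 in the frame of tray below 0.026 m and angle between the z axis of each of flask1, flask2, flask3 and the z axis of tray, either way round below 0.15 rad and x of flask2 in the frame of tray between -0.065 and 0.065 m and y of flask2 in the frame of tray between -0.12 and 0.12 m and x of flask3 in the frame of tray between -0.065 and 0.065 m and y of flask3 in the frame of tray between -0.12 and 0.12 m and horizontal distance between tray and home_mark below 0.025 m and angle between the x axis of tray and the x axis of home_mark, either way round below 0.2 rad and value of joint cap below 0.002 m and value of joint trigger below 0.05 rad and linear speed of each of tray, flask1, flask2, flask3 below 0.02 m/s and height (world z) of tray below 0.005 m); the robot touches nothing.
It fails at once if the tray is lifted off the bench (its centre more than 12 mm up) or tipped (height (world z) of tray above 0.012 m or angle between tray's own z axis and vertical above 0.15 rad).
It fails at once if a bystander is moved more than 30 mm (distance of any of amber_bottle, dish_stack, calculator, mouse, wash_bottle from where it was at the start of the episode above 0.03 m).
Of flask1, flask2, flask3 only 2 to 3 are there at a start; the rules pass over those that are not, and their reading is None.
At some moment in a run one of flask1, flask2, flask3 may be knocked a few centimetres aside while the robot is not near it.
Once in a run the grip may slacken for a moment while it holds something.
It also fails if it takes over 192 s, if anything falls off the work surface, if the arm or the gripper's body presses on something with over 40 N, if the wrist force passes 120 N, or if a joint passes its speed limit or range.

## Robot

A 6-joint arm with a two-finger parallel gripper is mounted at the origin on the work surface. World frame = base frame: x ahead of the robot, y to its left, z up, the work surface at z = 0. Lengths are in m, angles in degrees, forces in N, time in s.
With the tool pointing down it reaches from about 0.375 to 0.925 m from the base axis. Payload 5.7 kg.
Tool frame: the origin (TCP) lies between the finger pads; the fingertips stand 22 mm ahead of it and the grasp point (between the pads) lies 3 mm ahead of it; z points along the fingers, y is the line along which they close (so a half turn about z gives the same grasp; the last joint's range is limited). The gripper opens to 85 mm and grips with 20 to 120 N. Pads are 22 mm wide; open, the fingers measure 114 mm over their backs; the gripper's body (76 mm by 85 mm) begins 54 mm behind the grasp point. The pads swing forward as they close: fully open they stand 13 mm farther back than shut.
Start: joints at [70.182, 20.558, 86.54, -0, 72.909, -6.595], TCP at [0.137, 0.584, 0.253] pointing down, gripper open.
Joint ranges: [-170.27, 170.27], [-57.76, 135], [12.27, 136.19], [-55.21, 235.2], [11.17, 155.16], [-170.74, 170.74]. Speed limits (degrees/s): [136.94, 136.94, 180, 180, 180, 180].

## Interface

Orientations are given as [roll, pitch, yaw] about the fixed x, y, z axes, in that order (R = Rz(yaw) Ry(pitch) Rx(roll)).
In Python, from workcell import monitor, cams, env gives the robot as it stands.
- The arm moves only by the tool send_rows, never from a script. Its argument "moves" is a list of rows, each an object with "offset": the shift along the tool's x, y, z in m, a list of three; "angular": the turn, a rotation vector about the tool's x, y, z in rad, a list of three; "fingers": the finger opening in m, from 0 to 0.0854. A call has exactly 5 rows; each row shifts and turns the commanded pose from where the row before left it, along the tool's axes as they then stand; what a row does not reach is not made up. A row lasts 1/10 s, in which the tool goes at most 50 mm and 8.59 degrees, less where a joint would pass 70% of its speed; a pose out of reach is approached as far as the arm can. A call is refused whole if a number of a shift passes 0.05 or a number of a turn 0.15, either way. A call with a gripper value outside its range is refused whole. The fingers move at their own pace and stop on an object; the grip force is fixed at half the most. Time passes only in rows, so rows that do not move let the fingers close, or fill a call up. It gives the time, the measured TCP pose, the force, the opening and the grip force at its end, in the units of the state.
- monitor.read_state(): the state, without advancing time (a new reading comes with each control period).
- cams.snapshot(name): name is "scene" or "top" or "wrist"; returns the picture (420x560x3 uint8, blue, green, red); there is no depth.
- cams.camera_info(name): a dict with "mtx" (3x3 intrinsics, pixels), "T" (4x4, takes a point from camera to world coordinates). Camera axes: x right, y up, looking along -z (the intrinsics and any distortion apply to the point x, -y, -z); pixel columns grow to the right and rows downward; lengths in m; the calibration is good to about 2 mm. A picture is of the moment at which its call begins: read the wrist's pose just before it. camera_info takes no time and is no camera call; for the wrist camera it gives the pose at the moment of the call.
- env.job_done(): hands the job in; it is judged then, once.
Trained networks look in the newest picture that a camera, given by its name, has taken for a name from the list of things; names that differ only in an ending like _2 or _b are one class to them, and where a whole thing is asked for, a point or a joint stands for the part that bears it (a point fixed in the world has none). Each returns a list of dicts, best first, with "p" (0 to 1); they miss things now and then, are a little off and sometimes report something else, mostly with a low value. They report only what shows in the picture. A call takes as long as a camera call. They do not tell look-alikes from the thing itself.
- cams.regions_of(camera, target): "pixels" (420x560 bool, what is visible of it) and "xy" ([column, row] in pixels, amid what is visible of it).
The state is a dict: "time_s": time; "qpos": joint angles; "joint_vel": joint speeds; "joint_efforts": joint torques, N m; "ee_pos": TCP position; "ee_rot": TCP orientation; "contact_force": force on the tool from outside, world axes, zero at the start; "ft_torque": the same for the moment, N m; "finger_gap": finger opening in m; "grasp_force": force on a finger pad.
Only numpy, scipy, OpenCV 4.12 (cv2) and the standard library are available. Lean on these libraries where they do the work, as an engineer would, in place of code of your own. Each camera call takes 0.05 s, during which the arm holds its last target. There are 200 camera calls.

## Working session

There is one attempt and no reset: what is moved stays moved. The work goes in short steps, Python scripts to look and compute and a tool call to move; the robot and the scene stay as the last step left them, time stands still between calls to the robot, and variables do not carry over. Pictures are saved under pics/ and viewed, at most 15 in all, crops included, and the job is handed in when it is done.

Besides the shell and the picture viewer there is one more tool, called after "Request:" as name([rows], argument=value, ...), one row to a line, values as JSON. send_rows: Moves the arm, as the interface text tells. Its arguments: {"type":"object","properties":{"moves":{"type":"array"}},"required":["moves"]}

```bash
ls; mkdir -p pics; cat > h.py <<'E'
import numpy as np, cv2
from workcell import monitor, cams, env
def snap(n,f=None):
    im=cams.snapshot(n)
    if f: cv2.imwrite('pics/'+f,im)
    return im
def ray(ci,uv,z):
    K=np.array(ci['mtx']);T=np.array(ci['T'])
    d=np.linalg.inv(K)@np.array([uv[0],uv[1],1.0]); d=np.array([d[0],-d[1],-d[2]])
    d=T[:3,:3]@d; o=T[:3,3]
    return o+d*(z-o[2])/d[2]
def proj(ci,p):
    K=np.array(ci['mtx']);T=np.array(ci['T'])
    c=T[:3,:3].T@(np.array(p,float)-T[:3,3]); u=K@np.array([c[0],-c[1],-c[2]]); return u[:2]/u[2]
def world_poly(ci,mask,z):
    c=max(cv2.findContours(mask.astype(np.uint8),cv2.RETR_EXTERNAL,cv2.CHAIN_APPROX_NONE)[0],key=cv2.contourArea)
    return np.array([ray(ci,p[0],z)[:2] for p in c],np.float32)
E
python3 - <<'E'
from h import *
np.set_printoptions(precision=4,suppress=True)
a=snap('top','top0.png');b=snap('scene','scene0.png')
for n in ['top','scene']: 
    ci=cams.camera_info(n);print(n,ci)
s=monitor.read_state();print(s)
ci=cams.camera_info('top')
for t,z in [('flask1',.026),('tray',.014),('tray_handle',.052),('scanner',.1),('trigger_face',.1),('mister',.166),('cap_top',.166),('home_mark',0),('read_mark',0),('calculator',.018),('mouse',.024),('amber_bottle',.13),('wash_bottle',.17),('dish_stack',.045)]:
    for r in cams.regions_of('top',t):
        if r['p']<.2: continue
        w=world_poly(ci,r['pixels'],z);m=cv2.minAreaRect(w)
        print(t,round(r['p'],2),np.array(r['xy']),ray(ci,r['xy'],z)[:2],'rect',np.array(m[0]),np.array(m[1]),round(m[2],1))
E
```

```text
pics
top {'mtx': array([[543.0962,   0.    , 273.22  ],
       [  0.    , 543.0962, 212.7224],
       [  0.    ,   0.    ,   1.    ]]), 'T': array([[ 0.0141,  0.9914, -0.1298,  0.266 ],
       [-0.9999,  0.0149,  0.0048,  0.0654],
       [ 0.0067,  0.1297,  0.9915,  1.8224],
       [ 0.    ,  0.    ,  0.    ,  1.    ]])}
scene {'mtx': array([[400.8029,   0.    , 278.2237],
       [  0.    , 400.8029, 212.2743],
       [  0.    ,   0.    ,   1.    ]]), 'T': array([[-0.5145, -0.6755,  0.5281,  1.0665],
       [ 0.8575, -0.4086,  0.3127,  0.4179],
       [ 0.0045,  0.6137,  0.7895,  1.0001],
       [ 0.    ,  0.    ,  0.    ,  1.    ]])}
{'time_s': 0.1, 'qpos': array([70.1818, 20.5955, 86.5932,  0.0006, 72.9078, -6.5952]), 'joint_vel': array([ 0.0168,  0.0054, -0.1251, -0.0936, -0.0371,  0.0094]), 'joint_efforts': array([ -0.0013, -52.8657, -27.935 ,  -0.0002,   0.0052,   0.    ]), 'ee_pos': array([0.1371, 0.5835, 0.2525]), 'ee_rot': array([-179.9043,   -0.0116,  166.7768]), 'contact_force': array([ 0.2487, -0.5689,  1.0096]), 'ft_torque': array([ 0.0169, -0.0135, -0.0136]), 'grasp_forc
[... 1270 characters left out ...]
0.49 [189.2 163.5] [0.67   0.3463] rect [0.6761 0.3549] [0.0769 0.063 ] 45.9
read_mark 0.49 [405.5 167. ] [ 0.6694 -0.3947] rect [ 0.6722 -0.3956] [0.0868 0.0975] 45.3
calculator 0.64 [397.  270.3] [ 0.3161 -0.3558] rect [ 0.3153 -0.3699] [0.1009 0.1638] 44.9
mouse 0.86 [184.4 265.5] [0.3217 0.3467] rect [0.3199 0.3411] [0.099  0.0577] 49.9
mouse 0.43 [402.2 165.3] [ 0.6698 -0.3775] rect [ 0.6661 -0.3887] [0.0857 0.1034] 45.3
amber_bottle 0.57 [188.3 167. ] [0.6298 0.3287] rect [0.6477 0.3334] [0.0715 0.0563] 45.9
wash_bottle 0.92 [113.5 193.8] [0.5336 0.5495] rect [0.5341 0.5451] [0.0995 0.0671] 64.4
dish_stack 0.58 [402.5 166.6] [ 0.6606 -0.3733] rect [ 0.6622 -0.3842] [0.0847 0.0951] 45.3
```

```bash
python3 - <<'E'
import cv2
a=cv2.imread('pics/top0.png')[110:330,70:470]
cv2.imwrite('pics/top0c.png',cv2.resize(a,None,fx=2,fy=2,interpolation=cv2.INTER_CUBIC))
E
```

```text
(no output)
```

View pics/top0c.png

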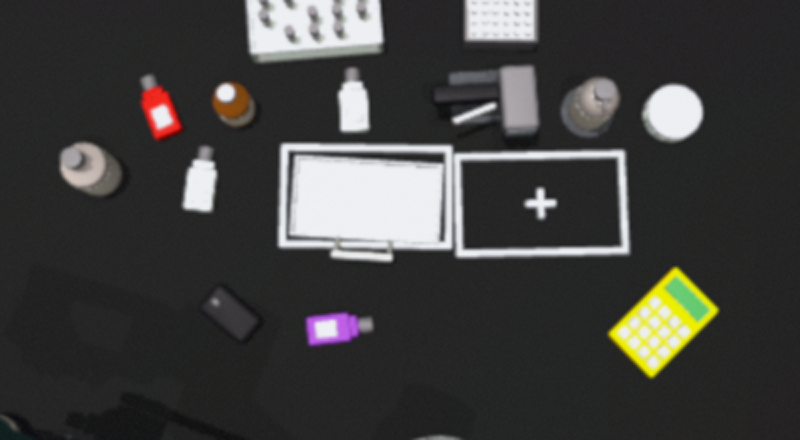

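View pics/scene0.png

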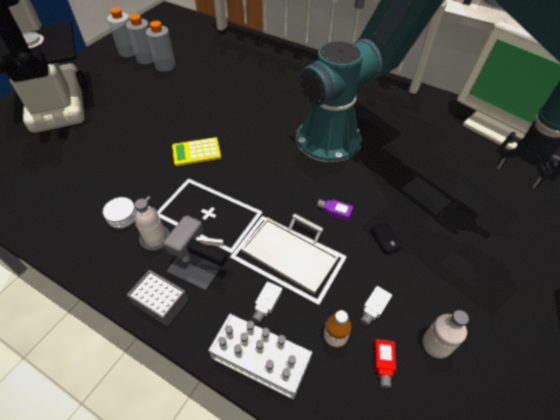

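The full-size top picture has four flask-like things. White at (170,201) and white at (246,160) fit the pale frosted flask. Red at (151,163) and purple at (238,272) are look-alikes to leave alone. The enlarged crop confirms these colours. Tray (slightly turned) is on the left mark and the crossed mark is at (340,212).

```bash
cat >> h.py <<'E'
def rect(ci,mask,z):
    m=cv2.minAreaRect(world_poly(ci,mask,z)); c=np.array(m[0]); b=cv2.boxPoints(m)
    e=[b[1]-b[0],b[2]-b[1]]; e=e[0] if np.linalg.norm(e[0])>np.linalg.norm(e[1]) else e[1]
    return c,sorted(m[1]),np.degrees(np.arctan2(e[1],e[0]))%180
def flasks(cam):
    im=cams.snapshot(cam); ci=cams.camera_info(cam); out=[]
    for r in cams.regions_of(cam,'flask1'):
        if r['p']<.3: continue
        px=im[r['pixels']].astype(int); sat=np.median(px.max(1)-px.min(1))
        out.append((round(r['p'],2),np.round(r['xy']),'sat',sat)+rect(ci,r['pixels'],.018))
    return im,ci,out
def togo(x,y,z,yaw):
    s=monitor.read_state(); p=s['ee_pos']; a=s['ee_rot']; d=np.array([x,y,z])-p
    t=np.radians(a[2]); dy=(yaw-a[2]+180)%360-180
    print('now',np.round(p,4),np.round(a,2),'t',s['time_s'])
    print('tool-frame (cur yaw):',np.round([d[0]*np.cos(t)+d[1]*np.sin(t),d[0]*np.sin(t)-d[1]*np.cos(t),-d[2]],4),'world',np.round(d,4),'rotz rad',round(-np.radians(dy),4))
E
python3 - <<'E'
from h import *
np.set_printoptions(precision=4,suppress=True)
im=cv2.imread('pics/top0.png');ci=cams.camera_info('top')
g=(im.min(2)>130).astype(np.uint8)
n,l,st,_=cv2.connectedComponentsWithStats(g)
for i in range(1,n):
    if st[i,4]>150:
        print(st[i]); print(rect(ci,l==i,0.0))
for n in ['flask1']:
  for r in cams.regions_of('top',n): print(np.round(r['xy']),r['p'],rect(ci,r['pixels'],.018))
w=cams.camera_info('wrist');print(w)
s=monitor.read_state()
togo(.53,.40,.25,180)
E
```

```text
[    0     0   560    99 52829]
(array([1.0883, 0.038 ]), [0.36389610171318054, 1.994380235671997], np.float32(91.021645))
[ 193  102   69   38 2095]
(array([0.8233, 0.2216]), [0.12081678956747055, 0.2308001071214676], np.float32(95.779564))
[303 107  35  24 806]
(array([ 0.8368, -0.1011]), [0.08235909789800644, 0.11818230897188187], np.float32(90.40167))
[  0 132  14  46 413]
(array([0.6921, 0.9763]), [0.04499003663659096, 0.15746931731700897], np.float32(0.91919357))
[239 145  16  31 360]
(array([0.6852, 0.152 ]), [0.04852902144193649, 0.10596860945224762], np.float32(4.8155303))
[321 144  17  30 448]
(array([ 0.6961, -0.1326]), [0.052696797996759415, 0.10267973691225052], np.float32(4.460594))
[361 150  17  16 197]
(array([ 0.7008, -0.2698]), [0.05265282467007637, 0.055454857647418976], np.float32(90.8946))
[392 152  29  28 635]
(array([ 0.6732, -0.3965]), [0.0916421040892601, 0.09985402971506119], np.float32(135.32382))
[101 182  21  21 319]
(array([0.5673, 0.6081]), [0.06779053807258606, 0.06957071274518967], np.float32(2.8871098))
[ 209  182  176   59 5230]
(array([ 0.5123, -0.
[... 857 characters left out ...]
3.727238))
[246. 160.] 0.57 (array([0.6832, 0.1465]), [0.04397493600845337, 0.10761235654354095], np.float32(1.2499405))
[238. 272.] 0.56 (array([0.3001, 0.1623]), [0.04644112288951874, 0.11070144921541214], np.float32(97.92646))
{'mtx': array([[295.5973,   0.    , 279.6595],
       [  0.    , 295.5973, 206.6761],
       [  0.    ,   0.    ,   1.    ]]), 'T': array([[ 0.2294, -0.9367, -0.2644,  0.07  ],
       [ 0.9733,  0.2208,  0.0624,  0.5996],
       [-0.0001, -0.2716,  0.9624,  0.3741],
       [ 0.    ,  0.    ,  0.    ,  1.    ]])}
now [0.1372 0.5841 0.2533] [-179.99   -0.    166.78] t 0.85
tool-frame (cur yaw): [-0.4244 -0.0893  0.0033] world [ 0.3928 -0.1841 -0.0033] rotz rad -0.2308
```

Request:
send_rows([
  {"offset":[-0.047,-0.01,0],"angular":[0,0,0],"fingers":0.085},
  {"offset":[-0.047,-0.01,0],"angular":[0,0,0],"fingers":0.085},
  {"offset":[-0.047,-0.01,0],"angular":[0,0,0],"fingers":0.085},
  {"offset":[-0.047,-0.01,0],"angular":[0,0,0],"fingers":0.085},
  {"offset":[-0.047,-0.01,0],"angular":[0,0,0],"fingers":0.085},
])

```text
time_s: 1.35
ee_pos: [0.3562, 0.4807, 0.2535]
ee_rot: [180.0, 0.0, 166.8]
contact_force: [-0.6, 0.9, -0.1]
finger_gap: 0.0854
grasp_force: 0.0
```

Request:
send_rows([
  {"offset":[-0.047,-0.01,0],"angular":[0,0,0],"fingers":0.085},
  {"offset":[-0.047,-0.01,0],"angular":[0,0,0],"fingers":0.085},
  {"offset":[-0.047,-0.01,0],"angular":[0,0,0],"fingers":0.085},
  {"offset":[-0.047,-0.01,0],"angular":[0,0,-0.08],"fingers":0.085},
  {"offset":[0,0,0],"angular":[0,0,-0.15],"fingers":0.085},
])

```text
time_s: 1.85
ee_pos: [0.5345, 0.3966, 0.2532]
ee_rot: [-180.0, 0.2, 179.9]
contact_force: [-0.5, 0.1, -0.1]
finger_gap: 0.0855
grasp_force: 0.0
```

```bash
cat > look.py <<'E'
from h import *
import sys
np.set_printoptions(precision=4,suppress=True)
s=monitor.read_state();print(s['ee_pos'],s['ee_rot'],s['time_s'])
im,ci,o=flasks('wrist')
for r in o: print(r)
if len(sys.argv)>1: cv2.imwrite('pics/'+sys.argv[1],im)
E
python3 look.py w1.png
```

```text
[0.5345 0.3966 0.2532] [-179.9592    0.2164  179.9006] 1.85
(0.88, array([343., 269.]), 'sat', np.float64(130.5), array([0.6612, 0.4858]), [0.04589749872684479, 0.1176341325044632], np.float32(23.99885))
(0.65, array([286., 182.]), 'sat', np.float64(4.0), array([0.5397, 0.4072]), [0.04712923616170883, 0.11040497571229935], np.float32(175.1805))
(0.59, array([ 99., 274.]), 'sat', np.float64(2.0), array([0.6676, 0.1581]), [0.06129172816872597, 0.09506605565547943], np.float32(4.669024))
```

View pics/w1.png

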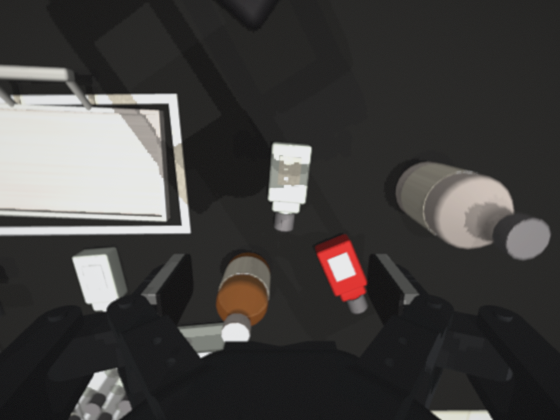

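The wrist view shows flask A at (288,185) with its cap towards +x, red look-alike at (343,265), and flask B at (99,275). I descend on A now.

Request:
send_rows([
  {"offset":[0.003,0.011,0.03],"angular":[0,0,0.082],"fingers":0.085},
  {"offset":[0,0,0.05],"angular":[0,0,0],"fingers":0.085},
  {"offset":[0,0,0.05],"angular":[0,0,0],"fingers":0.085},
  {"offset":[0,0,0.04],"angular":[0,0,0],"fingers":0.085},
  {"offset":[0,0,0],"angular":[0,0,0],"fingers":0.085},
])

```text
time_s: 2.45
ee_pos: [0.52, 0.4087, 0.0774]
ee_rot: [-179.6, -0.6, 175.1]
contact_force: [-0.8, -0.8, -0.0]
finger_gap: 0.0852
grasp_force: 0.0
```

```bash
python3 look.py w2.png
```

```text
[0.52   0.4087 0.0774] [-179.5806   -0.5698  175.1317] 2.45
(0.93, array([280., 252.]), 'sat', np.float64(7.0), array([0.5484, 0.4058]), [0.0493316687643528, 0.1181340292096138], np.float32(173.99475))
(0.89, array([359., 347.]), 'sat', np.float64(59.0), array([0.6171, 0.4617]), [0.012780459597706795, 0.027840526774525642], np.float32(112.22883))
```

Request:
send_rows([
  {"offset":[-0.01,0,0.02],"angular":[0,0,0],"fingers":0.085},
  {"offset":[0,0,0.02],"angular":[0,0,0],"fingers":0.085},
  {"offset":[0,0,0.01],"angular":[0,0,0],"fingers":0.085},
  {"offset":[0,0,0],"angular":[0,0,0],"fingers":0.04},
  {"offset":[0,0,0],"angular":[0,0,0],"fingers":0.03},
])

```text
time_s: 3.05
ee_pos: [0.5361, 0.4106, 0.0351]
ee_rot: [179.9, 0.1, 175.2]
contact_force: [-0.3, -0.8, -0.5]
finger_gap: 0.0589
grasp_force: 0.0
```

Request:
send_rows([
  {"offset":[0,0,0],"angular":[0,0,0],"fingers":0.03},
  {"offset":[0,0,0],"angular":[0,0,0],"fingers":0.03},
  {"offset":[0,0,0],"angular":[0,0,0],"fingers":0.03},
  {"offset":[0,0,0],"angular":[0,0,0],"fingers":0.03},
  {"offset":[0,0,0],"angular":[0,0,0],"fingers":0.03},
])

```text
time_s: 3.55
ee_pos: [0.5366, 0.4107, 0.0355]
ee_rot: [179.9, 0.2, 175.3]
contact_force: [-1.6, 0.2, 6.3]
finger_gap: 0.0441
grasp_force: 62.4
```

Request:
send_rows([
  {"offset":[0,0,-0.03],"angular":[0,0,0],"fingers":0.03},
  {"offset":[0,0,-0.05],"angular":[0,0,0],"fingers":0.03},
  {"offset":[0,0,-0.05],"angular":[0,0,0],"fingers":0.03},
  {"offset":[0.013,-0.05,-0.01],"angular":[0,0,0],"fingers":0.03},
  {"offset":[0,-0.05,0],"angular":[0,0,0],"fingers":0.03},
])

```text
time_s: 4.05
ee_pos: [0.5161, 0.315, 0.1769]
ee_rot: [179.8, 0.4, 175.4]
contact_force: [0.8, -0.2, -2.3]
finger_gap: 0.0443
grasp_force: 61.6
```

Request:
send_rows([
  {"offset":[0,-0.05,0],"angular":[0,0,0],"fingers":0.03},
  {"offset":[0,-0.05,0],"angular":[0,0,0],"fingers":0.03},
  {"offset":[0,0,0],"angular":[0,0,0],"fingers":0.03},
  {"offset":[0,0,0],"angular":[0,0,0],"fingers":0.03},
  {"offset":[0,0,0],"angular":[0,0,0],"fingers":0.03},
])

```text
time_s: 4.55
ee_pos: [0.5074, 0.2149, 0.1734]
ee_rot: [179.9, 0.1, 175.3]
contact_force: [-0.5, 0.4, -0.6]
finger_gap: 0.0442
grasp_force: 61.6
```

```bash
python3 - <<'E'
from h import *
np.set_printoptions(precision=4,suppress=True)
s=monitor.read_state();print(s['ee_pos'],s['ee_rot'],s['time_s'],s['finger_gap'])
im=snap('wrist','w3.png');ci=cams.camera_info('wrist')
for t in ['tray','flask1']:
  for r in cams.regions_of('wrist',t): print(t,r['p'],r['xy'],rect(ci,r['pixels'],.014))
im=snap('top','top1.png');ci=cams.camera_info('top')
for t in ['tray','flask1']:
  for r in cams.regions_of('top',t): print(t,r['p'],r['xy'],rect(ci,r['pixels'],.014))
E
```

```text
[0.5074 0.2149 0.1734] [179.9461   0.079  175.2507] 4.55 0.044198520411297126
tray 0.72 [158.3, 187.1] (array([0.4929, 0.1288]), [0.17534489929676056, 0.2504115700721741], np.float32(87.441956))
flask1 0.97 [533.8, 304.4] (array([0.6675, 0.4864]), [0.05805009603500366, 0.13337069749832153], np.float32(24.67945))
flask1 0.76 [235.2, 327.2] (array([0.6465, 0.1606]), [0.036851879209280014, 0.04657562077045441], np.float32(175.22382))
flask1 0.58 [279.3, 247.3] (array([0.5796, 0.2098]), [0.09674005955457687, 0.1990598440170288], np.float32(175.41098))
tray 0.94 [264.2, 215.5] (array([0.507 , 0.0881]), [0.14537137746810913, 0.1768357753753662], np.float32(87.0086))
tray 0.6 [339.8, 209.8] (array([ 0.5124, -0.1686]), [0.17480452358722687, 0.2882627546787262], np.float32(91.94583))
flask1 0.82 [149.0, 163.7] (array([0.6685, 0.481 ]), [0.04779890179634094, 0.1126638874411583], np.float32(25.646194))
flask1 0.67 [221.4, 214.5] (array([0.4957, 0.2266]), [0.03386250510811806, 0.05030609667301178], np.float32(91.4003))
flask1 0.55 [248.3, 157.2] (array([0.6831, 0.1501]), [0.04634466767311096, 0.11058718711137772], np.float32(5.3861237))
```

View pics/w3.png

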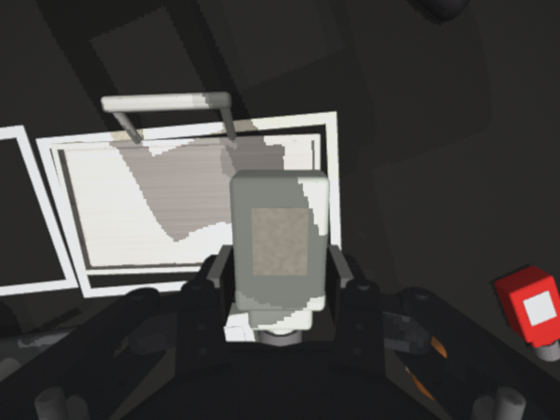

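The wrist view shows flask A held, tray corners near (322,135), (53,148) and (88,274), with the handle from (103,104) to (230,98).

```bash
python3 - <<'E'
from h import *
np.set_printoptions(precision=4,suppress=True)
ci=cams.camera_info('wrist')
for n,p,z in [('tray -x+y',(322,135),.014),('tray -x-y',(53,148),.014),('tray +x-y',(88,274),.014),('h1',(103,104),.05),('h2',(230,98),.05),('home -x+y',(337,113),0),('home -x-y',(39,140),0),('home +x-y',(85,297),0)]: print(n,ray(ci,p,z)[:2])
im=cv2.imread('pics/top0.png');ct=cams.camera_info('top')
# sub-pixel: home/read outer corners from top crop (2x)
for n,p in [('H',(282,145)),('H',(452,147)),('H',(452,245)),('H',(280,247)),('R',(456,153)),('R',(625,151)),('R',(629,253)),('R',(458,255)),('Rcross',(541,203))]: print(n,ray(ct,(p[0]/2+70,p[1]/2+110),0)[:2])
for p in [(292,155),(443,164),(440,243),(291,236)]: print('T',ray(ct,(p[0]/2+70,p[1]/2+110),.014)[:2])
E
python3 - <<'E'
import cv2
a=cv2.imread('pics/top0.png')[170:250,200:400]
cv2.imwrite('pics/z.png',cv2.resize(a,None,fx=4,fy=4,interpolation=cv2.INTER_CUBIC))
E
```

```text
tray -x+y [0.4514 0.2582]
tray -x-y [0.4427 0.0083]
tray +x-y [0.5732 0.0073]
h1 [0.4122 0.0842]
h2 [0.4159 0.1834]
home -x+y [0.433  0.2751]
home -x-y [ 0.4343 -0.0136]
home +x-y [ 0.608  -0.0142]
H [0.6052 0.2699]
H [ 0.6062 -0.0198]
H [ 0.4385 -0.0212]
H [0.4308 0.2682]
R [ 0.5959 -0.0267]
R [ 0.6038 -0.315 ]
R [ 0.4294 -0.3196]
R [ 0.4218 -0.0315]
Rcross [ 0.5121 -0.1714]
T [0.5857 0.2509]
T [ 0.5742 -0.0042]
T [ 0.4402 -0.0005]
T [0.4483 0.2488]
```

View pics/z.png

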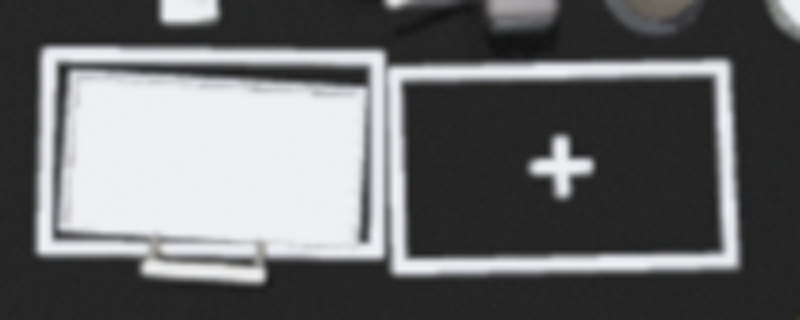

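The enlarged view shows the tray turned about -2.3° on home (centre about (0.512, 0.131)); the read mark with its cross is square, at about (0.5125, -0.172).

```bash
python3 - <<'E'
from h import *
np.set_printoptions(precision=4,suppress=True)
ci=cams.camera_info('wrist')
print(ray(ci,(280,172),.164),ray(ci,(231,180),.164),ray(ci,(328,180),.164))
togo(.511,.193,.0415,177.7)
E
```

```text
[0.4585 0.2187 0.164 ] [0.4603 0.1968 0.164 ] [0.4638 0.2397 0.164 ]
now [0.5067 0.2149 0.1727] [-179.99   -0.    175.34] t 4.85
tool-frame (cur yaw): [-0.006  -0.0215  0.1312] world [ 0.0043 -0.0219 -0.1312] rotz rad -0.0412
```

Request:
send_rows([
  {"offset":[-0.005,-0.021,0],"angular":[0,0,-0.041],"fingers":0.03},
  {"offset":[0,0,0.04],"angular":[0,0,0],"fingers":0.03},
  {"offset":[0,0,0.04],"angular":[0,0,0],"fingers":0.03},
  {"offset":[0,0,0.03],"angular":[0,0,0],"fingers":0.03},
  {"offset":[0,0,0],"angular":[0,0,0],"fingers":0.03},
])

```text
time_s: 5.35
ee_pos: [0.5068, 0.1922, 0.0592]
ee_rot: [-179.9, -0.4, 177.6]
contact_force: [-1.3, -0.6, -0.1]
finger_gap: 0.0445
grasp_force: 61.6
```

```bash
python3 - <<'E'
from h import *
im=snap('wrist','w4.png')
togo(.5095,.193,.0415,177.7)
E
```

```text
now [0.5084 0.1926 0.0613] [-179.92   -0.26  177.63] t 5.4
tool-frame (cur yaw): [-0.0011  0.0004  0.0198] world [ 0.0011  0.0004 -0.0198] rotz rad -0.0012
```

View pics/w4.png

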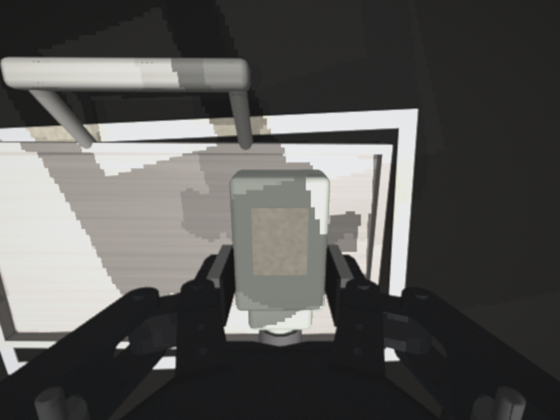

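Flask A is square over the tray, clear of the right wall at (375,240).

Request:
send_rows([
  {"offset":[-0.001,0,0.01],"angular":[0,0,0],"fingers":0.03},
  {"offset":[0,0,0.008],"angular":[0,0,0],"fingers":0.03},
  {"offset":[0,0,0.001],"angular":[0,0,0],"fingers":0.03},
  {"offset":[0,0,0],"angular":[0,0,0],"fingers":0.062},
  {"offset":[0,0,0],"angular":[0,0,0],"fingers":0.062},
])

```text
time_s: 5.9
ee_pos: [0.5114, 0.1928, 0.0444]
ee_rot: [180.0, 0.1, 177.6]
contact_force: [-0.5, -0.5, 0.1]
finger_gap: 0.0621
grasp_force: 0.0
```

Request:
send_rows([
  {"offset":[0,0,0],"angular":[0,0,0],"fingers":0.062},
  {"offset":[0,0,-0.04],"angular":[0,0,0],"fingers":0.062},
  {"offset":[0,0,-0.05],"angular":[0,0,0],"fingers":0.085},
  {"offset":[0,0,-0.05],"angular":[0,0,0],"fingers":0.085},
  {"offset":[-0.05,-0.02,-0.03],"angular":[0,0,0],"fingers":0.085},
])

```text
time_s: 6.4
ee_pos: [0.5482, 0.1766, 0.2127]
ee_rot: [179.9, 0.0, 177.8]
contact_force: [2.2, -0.3, -0.8]
finger_gap: 0.085
grasp_force: 0.0
```

Request:
send_rows([
  {"offset":[-0.05,-0.02,0],"angular":[0,0,0],"fingers":0.085},
  {"offset":[-0.05,0,0],"angular":[0,0,0],"fingers":0.085},
  {"offset":[0,0,0],"angular":[0,0,0],"fingers":0.085},
  {"offset":[0,0,0],"angular":[0,0,0],"fingers":0.085},
  {"offset":[0,0,0],"angular":[0,0,0],"fingers":0.085},
])

```text
time_s: 6.9
ee_pos: [0.6448, 0.1523, 0.2077]
ee_rot: [-180.0, -0.1, 177.6]
contact_force: [-0.1, -0.7, -0.6]
finger_gap: 0.0852
grasp_force: 0.0
```

```bash
python3 look.py w5.png
```

```text
[0.6448 0.1523 0.2077] [-179.984    -0.1258  177.6168] 6.9
(0.93, array([555., 178.]), 'sat', np.float64(51.0), array([0.6533, 0.4435]), [0.015290929935872555, 0.0685134008526802], np.float32(11.898107))
(0.91, array([281., 214.]), 'sat', np.float64(3.0), array([0.6824, 0.1533]), [0.04674869030714035, 0.11263362318277359], np.float32(4.343675))
(0.58, array([314.,  49.]), 'sat', np.float64(2.0), array([0.52  , 0.1934]), [0.048406895250082016, 0.10353074967861176], np.float32(178.24352))
```

View pics/w5.png

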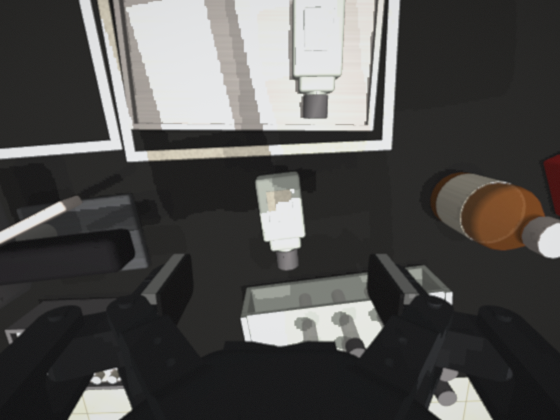

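Flask A lies in the tray at (316,50), and flask B is at (281,214) with its cap towards +x.

Request:
send_rows([
  {"offset":[-0.029,0.0,0.01],"angular":[0,0,-0.118],"fingers":0.085},
  {"offset":[0,0,0.04],"angular":[0,0,0],"fingers":0.085},
  {"offset":[0,0,0.04],"angular":[0,0,0],"fingers":0.085},
  {"offset":[0,0,0.02],"angular":[0,0,0],"fingers":0.085},
  {"offset":[0,0,0],"angular":[0,0,0],"fingers":0.085},
])

```text
time_s: 7.5
ee_pos: [0.6714, 0.151, 0.0946]
ee_rot: [-180.0, -0.5, -175.6]
contact_force: [-0.8, -0.9, 0.1]
finger_gap: 0.0853
grasp_force: 0.0
```

```bash
python3 look.py w6.png; python3 -c "
from h import *
togo(.674,.1526,.033,-175.6)"
```

```text
[0.6714 0.151  0.0946] [-179.9775   -0.4523 -175.5934] 7.5
(0.87, array([280., 222.]), 'sat', np.float64(7.0), array([0.6862, 0.1536]), [0.04911058396100998, 0.1147100031375885], np.float32(4.4331794))
(0.61, array([362.,  31.]), 'sat', np.float64(3.0), array([0.5528, 0.1956]), [0.044794291257858276, 0.05176552012562752], np.float32(94.365135))
now [0.6749 0.1513 0.0987] [-1.7999e+02 -1.0000e-02 -1.7560e+02] t 7.6
tool-frame (cur yaw): [0.0008 0.0013 0.0657] world [-0.0009  0.0013 -0.0657] rotz rad -0.0
```

Request:
send_rows([
  {"offset":[0,0.001,0.03],"angular":[0,0,0],"fingers":0.085},
  {"offset":[0,0,0.025],"angular":[0,0,0],"fingers":0.085},
  {"offset":[0,0,0.011],"angular":[0,0,0],"fingers":0.085},
  {"offset":[0,0,0],"angular":[0,0,0],"fingers":0.085},
  {"offset":[0,0,0],"angular":[0,0,0],"fingers":0.03},
])

```text
time_s: 8.1
ee_pos: [0.6764, 0.1521, 0.0338]
ee_rot: [180.0, 0.1, -175.6]
contact_force: [0.3, 0.9, 1.1]
finger_gap: 0.073
grasp_force: 0.0
```

Request:
send_rows([
  {"offset":[0,0,0],"angular":[0,0,0],"fingers":0.03},
  {"offset":[0,0,0],"angular":[0,0,0],"fingers":0.03},
  {"offset":[0,0,0],"angular":[0,0,0],"fingers":0.03},
  {"offset":[0,0,0],"angular":[0,0,0],"fingers":0.03},
  {"offset":[0,0,-0.03],"angular":[0,0,0],"fingers":0.03},
])

```text
time_s: 8.6
ee_pos: [0.6726, 0.1515, 0.0595]
ee_rot: [-180.0, -0.4, -175.6]
contact_force: [-0.3, -0.3, -0.7]
finger_gap: 0.0442
grasp_force: 66.9
```

Request:
send_rows([
  {"offset":[0,0,-0.05],"angular":[0,0,0],"fingers":0.03},
  {"offset":[0,0,-0.05],"angular":[0,0,0],"fingers":0.03},
  {"offset":[0.04,-0.02,0],"angular":[0,0,0],"fingers":0.03},
  {"offset":[0.04,-0.02,0],"angular":[0,0,0],"fingers":0.03},
  {"offset":[0.04,-0.02,0],"angular":[0,0,0],"fingers":0.03},
])

```text
time_s: 9.1
ee_pos: [0.5593, 0.0825, 0.1631]
ee_rot: [-180.0, 0.1, -175.6]
contact_force: [0.9, -0.4, -0.3]
finger_gap: 0.0441
grasp_force: 67.0
```

Request:
send_rows([
  {"offset":[0.04,-0.02,0],"angular":[0,0,0.12],"fingers":0.03},
  {"offset":[0,0,0],"angular":[0,0,0],"fingers":0.03},
  {"offset":[0,0,0],"angular":[0,0,0],"fingers":0.03},
  {"offset":[0,0,0],"angular":[0,0,0],"fingers":0.03},
  {"offset":[0,0,0],"angular":[0,0,0],"fingers":0.03},
])

```text
time_s: 9.6
ee_pos: [0.5235, 0.0604, 0.1625]
ee_rot: [180.0, 0.1, 177.5]
contact_force: [-0.5, -0.4, -1.1]
finger_gap: 0.0444
grasp_force: 67.0
```

```bash
python3 look.py w7.png; python3 -c "
from h import *
togo(.506,.067,.0415,177.7)"
```

```text
[0.5235 0.0604 0.1625] [179.9976   0.1009 177.5432] 9.6
(0.98, array([422., 178.]), 'sat', np.float64(2.0), array([0.5201, 0.1934]), [0.057827889919281006, 0.11144145578145981], np.float32(178.70935))
(0.57, array([277., 243.]), 'sat', np.float64(8.0), array([0.5874, 0.0574]), [0.09251786768436432, 0.1924266219139099], np.float32(177.50374))
now [0.523  0.0604 0.1622] [-1.8000e+02  5.0000e-02  1.7754e+02] t 9.7
tool-frame (cur yaw): [0.0172 0.0059 0.1207] world [-0.017   0.0066 -0.1207] rotz rad -0.0028
```

View pics/w7.png

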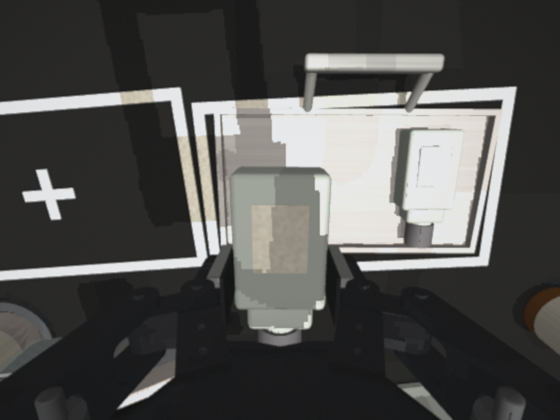

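Flask A is in the tray at (425,180). B is held square and needs to go to the tray's right half.

Request:
send_rows([
  {"offset":[0.018,0.008,0],"angular":[0,0,0],"fingers":0.03},
  {"offset":[0,0,0.04],"angular":[0,0,0],"fingers":0.03},
  {"offset":[0,0,0.04],"angular":[0,0,0],"fingers":0.03},
  {"offset":[0,0,0.02],"angular":[0,0,0],"fingers":0.03},
  {"offset":[0,0,0],"angular":[0,0,0],"fingers":0.03},
])

```text
time_s: 10.2
ee_pos: [0.5024, 0.0691, 0.0594]
ee_rot: [-180.0, -0.3, 177.5]
contact_force: [-0.8, 0.6, -1.2]
finger_gap: 0.0445
grasp_force: 67.0
```

```bash
python3 -c "
from h import *
snap('wrist','w8.png')
togo(.5045,.069,.040,177.7)"
```

```text
now [0.5036 0.069  0.061 ] [-179.99   -0.18  177.52] t 10.25
tool-frame (cur yaw): [-0.0009 -0.      0.021 ] world [ 0.0009 -0.     -0.021 ] rotz rad -0.0031
```

View pics/w8.png

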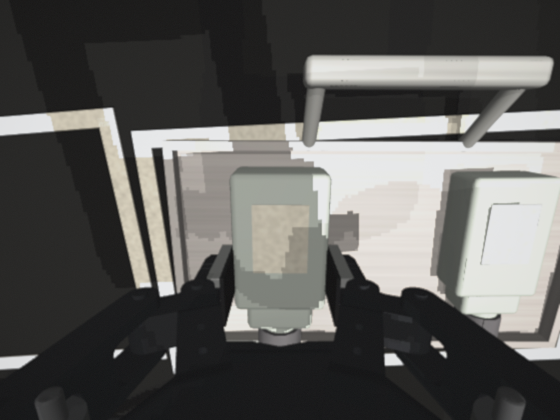

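Request:
send_rows([
  {"offset":[-0.001,0,0.012],"angular":[0,0,0],"fingers":0.03},
  {"offset":[0,0,0.008],"angular":[0,0,0],"fingers":0.03},
  {"offset":[0,0,0],"angular":[0,0,0],"fingers":0.03},
  {"offset":[0,0,0],"angular":[0,0,0],"fingers":0.062},
  {"offset":[0,0,0],"angular":[0,0,0],"fingers":0.062},
])

```text
time_s: 10.75
ee_pos: [0.5057, 0.0687, 0.0427]
ee_rot: [-180.0, 0.1, 177.5]
contact_force: [0.1, 0.3, 0.5]
finger_gap: 0.0621
grasp_force: 0.0
```

Request:
send_rows([
  {"offset":[0,0,0],"angular":[0,0,0],"fingers":0.062},
  {"offset":[0,0,-0.04],"angular":[0,0,0],"fingers":0.062},
  {"offset":[0,0,-0.05],"angular":[0,0,0],"fingers":0.085},
  {"offset":[0,0,-0.05],"angular":[0,0,0],"fingers":0.085},
  {"offset":[0.046,0.031,0],"angular":[0,0,0],"fingers":0.06},
])

```text
time_s: 11.25
ee_pos: [0.4758, 0.0974, 0.1897]
ee_rot: [179.9, 1.2, 177.3]
contact_force: [1.9, 1.7, -0.2]
finger_gap: 0.0727
grasp_force: 0.0
```

Request:
send_rows([
  {"offset":[0.046,0.031,0],"angular":[0,0,0.1425],"fingers":0.06},
  {"offset":[0,0,0],"angular":[0,0,0.1425],"fingers":0.05},
  {"offset":[0,0,0],"angular":[0,0,0.1425],"fingers":0.05},
  {"offset":[0,0,0],"angular":[0,0,0.1425],"fingers":0.05},
  {"offset":[0,0,0],"angular":[0,0,0.1425],"fingers":0.05},
])

```text
time_s: 11.75
ee_pos: [0.4247, 0.1284, 0.1826]
ee_rot: [180.0, 0.0, 136.4]
contact_force: [0.2, -1.0, 0.2]
finger_gap: 0.05
grasp_force: 0.0
```

Request:
send_rows([
  {"offset":[0,0,0],"angular":[0,0,0.1425],"fingers":0.05},
  {"offset":[0,0,0],"angular":[0,0,0.1425],"fingers":0.05},
  {"offset":[0,0,0],"angular":[0,0,0.1425],"fingers":0.05},
  {"offset":[0,0,0],"angular":[0,0,0.1425],"fingers":0.05},
  {"offset":[0,0,0],"angular":[0,0,0.1425],"fingers":0.05},
])

```text
time_s: 12.25
ee_pos: [0.4248, 0.1282, 0.1824]
ee_rot: [180.0, 0.0, 95.5]
contact_force: [0.3, 0.5, -0.1]
finger_gap: 0.0499
grasp_force: 0.0
```

Request:
send_rows([
  {"offset":[0,0,0],"angular":[0,0,0.1425],"fingers":0.05},
  {"offset":[0,0,0],"angular":[0,0,0],"fingers":0.05},
  {"offset":[0,0,0],"angular":[0,0,0],"fingers":0.05},
  {"offset":[0,0,0],"angular":[0,0,0],"fingers":0.05},
  {"offset":[0,0,0],"angular":[0,0,0],"fingers":0.05},
])

```text
time_s: 12.75
ee_pos: [0.4248, 0.1282, 0.1822]
ee_rot: [180.0, 0.0, 87.8]
contact_force: [0.5, 0.1, 0.1]
finger_gap: 0.0501
grasp_force: 0.0
```

```bash
python3 look.py w9.png; python3 -c "
from h import *
togo(.4146,.135,.048,87.7)"
```

```text
[0.4248 0.1282 0.1822] [179.9956   0.005   87.777 ] 12.75
(0.81, array([145., 148.]), 'sat', np.float64(79.0), array([0.2992, 0.1679]), [0.05671866610646248, 0.10945017635822296], np.float32(96.91165))
(0.79, array([371., 123.]), 'sat', np.float64(2.0), array([0.5204, 0.1917]), [0.04829792305827141, 0.11464664340019226], np.float32(177.71262))
(0.73, array([363., 244.]), 'sat', np.float64(2.0), array([0.5127, 0.0675]), [0.05425667390227318, 0.1139257550239563], np.float32(176.66838))
now [0.4248 0.1282 0.1821] [-180.      0.     87.73] t 12.85
tool-frame (cur yaw): [ 0.0064 -0.0105  0.1341] world [-0.0102  0.0068 -0.1341] rotz rad 0.0006
```

View pics/w9.png

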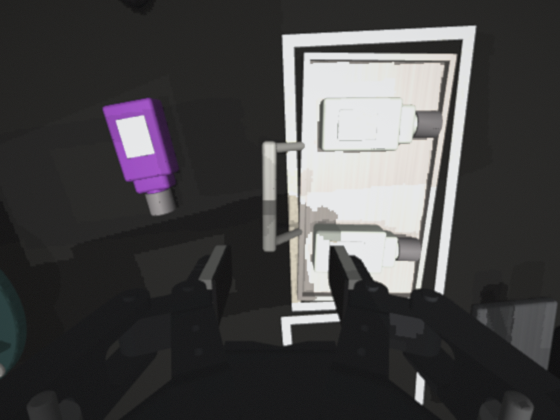

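Both flasks lie flat in the tray at (370,124) and (363,246). The handle bar runs from (269,142) to (269,248).

```bash
python3 -c "
from h import *
ci=cams.camera_info('wrist')
for p,z in [((269,142),.052),((269,249),.052),((284,36),0),((474,28),0),((292,310),0),((302,54),.014),((456,53),.014),((298,301),.014)]: print(p,ray(ci,p,z).round(4))
"
```

```text
(269, 142) [0.4179 0.1821 0.052 ]
(269, 249) [0.4131 0.0859 0.052 ]
(284, 36) [0.4343 0.2734 0.    ]
(474, 28) [0.6072 0.2729 0.    ]
(292, 310) [ 0.4333 -0.0161  0.    ]
(302, 54) [0.4495 0.2549 0.014 ]
(456, 53) [0.5857 0.2502 0.014 ]
(298, 301) [0.4401 0.005  0.014 ]
```

Request:
send_rows([
  {"offset":[0.005,-0.0095,0.02],"angular":[0,0,0],"fingers":0.05},
  {"offset":[0,0,0.04],"angular":[0,0,0],"fingers":0.05},
  {"offset":[0,0,0.04],"angular":[0,0,0],"fingers":0.05},
  {"offset":[0,0,0.02],"angular":[0,0,0],"fingers":0.05},
  {"offset":[0,0,0.013],"angular":[0,0,0],"fingers":0.05},
])

```text
time_s: 13.35
ee_pos: [0.4145, 0.1334, 0.0474]
ee_rot: [-179.8, 0.0, 87.7]
contact_force: [0.0, -0.4, -0.1]
finger_gap: 0.0497
grasp_force: 0.0
```

Request:
send_rows([
  {"offset":[0,0,0],"angular":[0,0,0],"fingers":0.05},
  {"offset":[0,0,0],"angular":[0,0,0],"fingers":0.05},
  {"offset":[0,0,0],"angular":[0,0,0],"fingers":0.02},
  {"offset":[0,0,0],"angular":[0,0,0],"fingers":0.008},
  {"offset":[0,0,0],"angular":[0,0,0],"fingers":0.005},
])

```text
time_s: 13.85
ee_pos: [0.4158, 0.1337, 0.05]
ee_rot: [179.9, -0.0, 87.7]
contact_force: [-0.7, -1.7, 15.2]
finger_gap: 0.0108
grasp_force: 60.4
```

Request:
send_rows([
  {"offset":[0,0,0],"angular":[0,0,0],"fingers":0.005},
  {"offset":[0,0,0],"angular":[0,0,0],"fingers":0.005},
  {"offset":[0,0,0],"angular":[0,0,0],"fingers":0.005},
  {"offset":[0,0,0],"angular":[0,0,0],"fingers":0.005},
  {"offset":[0,0,0],"angular":[0,0,0],"fingers":0.005},
])

```text
time_s: 14.35
ee_pos: [0.4159, 0.1337, 0.0501]
ee_rot: [179.9, -0.0, 87.7]
contact_force: [-1.7, 0.2, 8.7]
finger_gap: 0.0108
grasp_force: 59.3
```

```bash
python3 -c "
from h import *
print(monitor.read_state())
togo(.4150,-.172,.048,90)"
```

```text
{'time_s': 14.35, 'qpos': array([8.74547834e+00, 2.57420718e+01, 1.18063550e+02, 2.75400328e-03,
       3.61236370e+01, 1.10803695e+01]), 'joint_vel': array([-0.05949521, -0.00275277, -0.06227648,  0.10319028,  0.03814645,
       -0.07046714]), 'joint_efforts': array([ 2.43211695e-02, -3.98096359e+01, -1.19556561e+01, -1.35444249e-01,
       -5.66363633e-01, -1.46071804e-01]), 'ee_pos': array([0.41585863, 0.13369371, 0.0500735 ]), 'ee_rot': array([ 1.79930890e+02, -1.51914008e-02,  8.76628944e+01]), 'contact_force': array([-1.69001331,  0.22674118,  8.67226541]), 'ft_torque': array([-0.06810548,  0.2780175 , -0.19908788]), 'grasp_force': 59.34874355792999, 'finger_gap': 0.010837234241611149}
now [0.4159 0.1337 0.0501] [ 1.7993e+02 -2.0000e-02  8.7660e+01] t 14.35
tool-frame (cur yaw): [-0.3055  0.0116  0.0021] world [-0.0009 -0.3057 -0.0021] rotz rad -0.0408
```

Request:
send_rows([
  {"offset":[-0.006,0.0002,0],"angular":[0,0,0],"fingers":0.005},
  {"offset":[-0.012,0.0005,0],"angular":[0,0,0],"fingers":0.005},
  {"offset":[-0.015,0.0006,0],"angular":[0,0,0],"fingers":0.005},
  {"offset":[-0.015,0.0006,0],"angular":[0,0,0],"fingers":0.005},
  {"offset":[-0.015,0.0006,0],"angular":[0,0,0],"fingers":0.005},
])

```text
time_s: 14.85
ee_pos: [0.4167, 0.071, 0.0501]
ee_rot: [179.8, -0.1, 87.7]
contact_force: [0.8, 8.2, 4.5]
finger_gap: 0.0108
grasp_force: 59.2
```

Request:
send_rows([
  {"offset":[-0.015,0.0006,0],"angular":[0,0,0],"fingers":0.005},
  {"offset":[-0.015,0.0006,0],"angular":[0,0,0],"fingers":0.005},
  {"offset":[-0.015,0.0006,0],"angular":[0,0,0],"fingers":0.005},
  {"offset":[-0.015,0.0006,0],"angular":[0,0,0],"fingers":0.005},
  {"offset":[-0.015,0.0006,0],"angular":[0,0,0],"fingers":0.005},
])

```text
time_s: 15.35
ee_pos: [0.416, -0.004, 0.0501]
ee_rot: [179.9, -0.1, 87.7]
contact_force: [-0.3, 11.1, 7.8]
finger_gap: 0.0107
grasp_force: 59.6
```

Request:
send_rows([
  {"offset":[-0.015,0.0006,0],"angular":[0,0,0],"fingers":0.005},
  {"offset":[-0.015,0.0006,0],"angular":[0,0,0],"fingers":0.005},
  {"offset":[-0.015,0.0006,0],"angular":[0,0,0],"fingers":0.005},
  {"offset":[-0.015,0.0006,0],"angular":[0,0,0],"fingers":0.005},
  {"offset":[-0.015,0.0006,0],"angular":[0,0,0],"fingers":0.005},
])

```text
time_s: 15.85
ee_pos: [0.415, -0.0785, 0.05]
ee_rot: [-180.0, -0.1, 87.7]
contact_force: [0.4, 13.7, 11.8]
finger_gap: 0.0112
grasp_force: 60.1
```

Request:
send_rows([
  {"offset":[-0.015,0.0006,0],"angular":[0,0,0],"fingers":0.005},
  {"offset":[-0.015,0.0006,0],"angular":[0,0,0],"fingers":0.005},
  {"offset":[-0.015,0.0006,0],"angular":[0,0,0],"fingers":0.005},
  {"offset":[-0.015,0.0006,0],"angular":[0,0,0],"fingers":0.005},
  {"offset":[-0.015,0.0006,0],"angular":[0,0,0],"fingers":0.005},
])

```text
time_s: 16.35
ee_pos: [0.4141, -0.1525, 0.05]
ee_rot: [-179.9, -0.2, 87.7]
contact_force: [0.9, 15.1, 15.1]
finger_gap: 0.011
grasp_force: 60.7
```

Request:
send_rows([
  {"offset":[-0.008,0.0003,0],"angular":[0,0,-0.01],"fingers":0.005},
  {"offset":[-0.004,0,0],"angular":[0,0,-0.015],"fingers":0.005},
  {"offset":[0,0,0],"angular":[0,0,-0.015],"fingers":0.005},
  {"offset":[0,0,0],"angular":[0,0,-0.01],"fingers":0.005},
  {"offset":[0,0,0],"angular":[0,0,0],"fingers":0.005},
])

```text
time_s: 16.85
ee_pos: [0.4141, -0.1649, 0.05]
ee_rot: [-179.9, -0.1, 90.4]
contact_force: [-2.3, 7.6, 13.3]
finger_gap: 0.0106
grasp_force: 60.3
```

```bash
python3 look.py w10.png; python3 - <<'E'
from h import *
im=snap('top','top2.png')[165:255,190:390]
cv2.imwrite('pics/z2.png',cv2.resize(im,None,fx=4,fy=4,interpolation=cv2.INTER_CUBIC))
E
```

```text
[ 0.4141 -0.1649  0.05  ] [-179.9257   -0.1447   90.4431] 16.85
(0.8, array([462., 136.]), 'sat', np.float64(4.0), array([ 0.5077, -0.1028]), [0.04910111799836159, 0.0988800898194313], np.float32(0.41635615))
(0.65, array([487., 333.]), 'sat', np.float64(4.0), array([ 0.5381, -0.2124]), [0.021431611850857735, 0.0966607853770256], np.float32(150.29701))
```

View pics/w10.png

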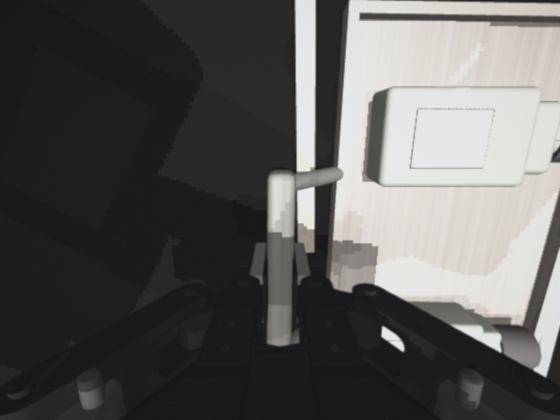

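Tray with both flasks is on the crossed mark; the tape's left edge shows at column 300. I release and check from higher up.

Request:
send_rows([
  {"offset":[0,0,0],"angular":[0,0,0],"fingers":0.05},
  {"offset":[0,0,0],"angular":[0,0,0],"fingers":0.05},
  {"offset":[0,0,0],"angular":[0,0,0],"fingers":0.05},
  {"offset":[0,0,0],"angular":[0,0,0],"fingers":0.05},
  {"offset":[0,0,-0.02],"angular":[0,0,0],"fingers":0.05},
])

```text
time_s: 17.5
ee_pos: [0.4139, -0.166, 0.0678]
ee_rot: [-179.8, -0.1, 90.5]
contact_force: [0.5, 0.3, 0.5]
finger_gap: 0.0495
grasp_force: 0.0
```

Request:
send_rows([
  {"offset":[0,0,-0.05],"angular":[0,0,0],"fingers":0.05},
  {"offset":[0,0,-0.05],"angular":[0,0,0],"fingers":0.05},
  {"offset":[0,0,-0.05],"angular":[0,0,0],"fingers":0.05},
  {"offset":[0,0,-0.05],"angular":[0,0,0],"fingers":0.05},
  {"offset":[0,0,0],"angular":[0,0,0],"fingers":0.05},
])

```text
time_s: 18.0
ee_pos: [0.4189, -0.1688, 0.2759]
ee_rot: [179.4, 0.4, 90.5]
contact_force: [0.7, -0.6, -0.2]
finger_gap: 0.0502
grasp_force: 0.0
```

```bash
python3 look.py w11.png; python3 - <<'E'
from h import *
for t in ['scanner','trigger_face','mister','cap_top']:
  for r in cams.regions_of('wrist',t): print(t,r['p'],r['xy'])
E
```

```text
[ 0.4189 -0.1688  0.2759] [179.3585   0.4002  90.5482] 18.0
(0.74, array([337., 219.]), 'sat', np.float64(2.0), array([ 0.5096, -0.2236]), [0.05077363923192024, 0.11063321679830551], np.float32(0.36270872))
(0.67, array([349., 126.]), 'sat', np.float64(2.0), array([ 0.5126, -0.101 ]), [0.04714825004339218, 0.11184018850326538], np.float32(0.52821785))
scanner 0.86 [515.8, 101.3]
scanner 0.45 [523.2, 61.6]
scanner 0.33 [348.0, 164.2]
trigger_face 0.72 [519.8, 58.4]
trigger_face 0.3 [346.3, 166.8]
mister 0.84 [492.7, 252.9]
mister 0.46 [359.5, 40.0]
cap_top 0.67 [546.0, 289.9]
cap_top 0.31 [344.6, 166.8]
```

View pics/w11.png

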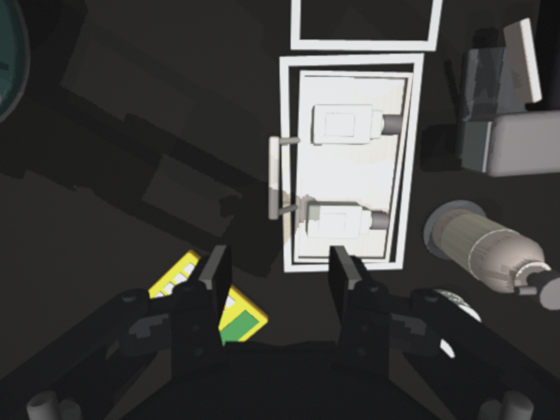

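The tray sits inside the crossed mark's outline, mark corners about (280,58), (423,53), (286,271), (402,268); the cap top is near (546,290).

```bash
python3 -c "
from h import *
ci=cams.camera_info('wrist');np.set_printoptions(precision=4,suppress=True)
M=[ray(ci,p,0)[:2] for p in [(280,58),(423,53),(402,268),(286,271)]]
T=[ray(ci,p,.014)[:2] for p in [(300,72),(413,74),(395,259),(293,263)]]
print(np.array(M),np.mean(M,0));print(np.array(T),np.mean(T,0))
ct=cams.camera_info('top')
snap('top','top3.png')
for c,k in [('top',ct),('wrist',ci)]:
  for t,z in [('cap_top',.166),('trigger_face',.1),('scanner',.1)]:
    for r in cams.regions_of(c,t)[:2]: print(c,t,r['p'],r['xy'],ray(k,r['xy'],z),rect(k,r['pixels'],z))
# handle bar ends
print([ray(ci,p,.052) for p in [(274,137),(274,219)]])
"
```

```text
[[ 0.412  -0.0219]
 [ 0.5819 -0.0151]
 [ 0.5909 -0.2969]
 [ 0.4232 -0.3035]] [ 0.502  -0.1594]
[[ 0.4355 -0.0393]
 [ 0.5673 -0.0404]
 [ 0.5732 -0.2761]
 [ 0.4325 -0.2837]] [ 0.5021 -0.1599]
top cap_top 0.46 [371.5, 156.5] [ 0.6644 -0.247   0.166 ] (array([ 0.6646, -0.2486]), [0.03128678724169731, 0.04180973768234253], np.float32(179.52501))
top trigger_face 0.53 [308.0, 167.4] [ 0.641  -0.0535  0.1   ] (array([ 0.6441, -0.0485]), [0.007817239500582218, 0.05988788977265358], np.float32(113.818146))
top trigger_face 0.17 [315.3, 189.3] [ 0.5695 -0.0774  0.1   ] (array([ 0.4986, -0.1243]), [0.16472414135932922, 0.20980364084243774], np.float32(90.879135))
top scanner 0.61 [315.9, 162.0] [ 0.6592 -0.079   0.1   ] (array([ 0.6659, -0.068 ]), [0.11259953677654266, 0.17205408215522766], np.float32(90.91095))
wrist cap_top 0.67 [546.0, 289.9] [ 0.6391 -0.2307  0.166 ] (array([ 0.6375, -0.2277]), [0.03187653422355652, 0.048030201345682144], np.float32(155.81352))
wrist cap_top 0.31 [344.6, 166.8] [ 0.462  -0.1283  0.166 ] (array([ 0.4546, -0.1345]), [0.10049055516719818, 0.14572983980178833], np.float32(89.77268))
wrist trigger_face 0.72 [519.8, 58.4] [ 0.6248 -0.04    0.1   ] (array([ 0.6282, -0.0442]), [0.022067420184612274, 0.07092302292585373], np.float32(112.64709))
wrist trigger_face 0.3 [346.3, 166.8] [ 0.478  -0.1374  0.1   ] (array([ 0.4668, -0.1452]), [0.1290937066078186, 0.18749721348285675], np.float32(89.47211))
wrist scanner 0.86 [515.8, 101.3] [ 0.6293 -0.0758  0.1   ] (array([ 0.6193, -0.0777]), [0.09674990922212601, 0.15362882614135742], np.float32(104.78206))
wrist scanner 0.45 [523.2, 61.6] [ 0.6284 -0.0426  0.1   ] (array([ 0.6283, -0.0446]), [0.022916654124855995, 0.07193557918071747], np.float32(112.891785))
[array([ 0.4063, -0.1118,  0.052 ]), array([ 0.4066, -0.2073,  0.052 ])]
```

Request:
send_rows([
  {"offset":[-0.02,0.045,0],"angular":[0,0,0],"fingers":0.0},
  {"offset":[-0.02,0.045,0],"angular":[0,0,0],"fingers":0.0},
  {"offset":[-0.02,0.045,0],"angular":[0,0,0],"fingers":0.0},
  {"offset":[-0.02,0.045,0],"angular":[0,0,0],"fingers":0.0},
  {"offset":[0,0.03,0],"angular":[0,0,0],"fingers":0.0},
])

```text
time_s: 19.15
ee_pos: [0.629, -0.2473, 0.2685]
ee_rot: [179.9, 0.1, 90.5]
contact_force: [-0.2, -0.5, 0.0]
finger_gap: 0.0
grasp_force: 0.0
```

Request:
send_rows([
  {"offset":[0,0,0],"angular":[0,0,0],"fingers":0.0},
  {"offset":[0,0,0],"angular":[0,0,0],"fingers":0.0},
  {"offset":[0,0,0],"angular":[0,0,0],"fingers":0.0},
  {"offset":[0,0,0],"angular":[0,0,0],"fingers":0.0},
  {"offset":[0,0,0],"angular":[0,0,0],"fingers":0.0},
])

```text
time_s: 19.65
ee_pos: [0.6251, -0.2445, 0.2696]
ee_rot: [-180.0, 0.0, 90.5]
contact_force: [0.5, -0.3, 0.6]
finger_gap: 0.0001
grasp_force: 0.0
```

```bash
python3 - <<'E'
from h import *
np.set_printoptions(precision=4,suppress=True)
snap('wrist','w12.png');ci=cams.camera_info('wrist')
s=monitor.read_state();print(s['ee_pos'],s['ee_rot'],s['time_s'])
for t,z in [('cap_top',.166),('mister',.166),('trigger_face',.1),('scanner',.1)]:
    for r in cams.regions_of('wrist',t)[:2]: print(t,r['p'],r['xy'],ray(ci,r['xy'],z),rect(ci,r['pixels'],z))
E
```

```text
[ 0.6253 -0.2445  0.2696] [179.9928   0.0139  90.5288] 19.7
cap_top 0.93 [335.8, 213.9] [ 0.6697 -0.2449  0.166 ] (array([ 0.6651, -0.2418]), [0.03388636186718941, 0.0474487841129303], np.float32(154.67876))
mister 0.81 [322.7, 190.9] [ 0.6584 -0.2263  0.166 ] (array([ 0.6584, -0.227 ]), [0.0534336194396019, 0.07705416530370712], np.float32(119.32222))
mister 0.55 [319.5, 266.1] [ 0.6588 -0.2907  0.166 ] (array([ 0.6605, -0.2914]), [0.022452840581536293, 0.05293543264269829], np.float32(123.34151))
trigger_face 0.73 [324.7, 190.8] [ 0.6703 -0.241   0.1   ] (array([ 0.6683, -0.2414]), [0.06974094361066818, 0.10080988705158234], np.float32(116.703964))
trigger_face 0.21 [335.3, 212.3] [ 0.6823 -0.2635  0.1   ] (array([ 0.6771, -0.2612]), [0.04379263520240784, 0.0611983984708786], np.float32(153.87009))
scanner 0.85 [333.2, 46.6] [ 0.6713 -0.1103  0.1   ] (array([ 0.6686, -0.1116]), [0.07772549986839294, 0.11423934251070023], np.float32(4.6193686))
scanner 0.4 [322.8, 190.7] [ 0.6684 -0.2409  0.1   ] (array([ 0.6685, -0.2423]), [0.07000403106212616, 0.10008919984102249], np.float32(118.66678))
```

View pics/w12.png

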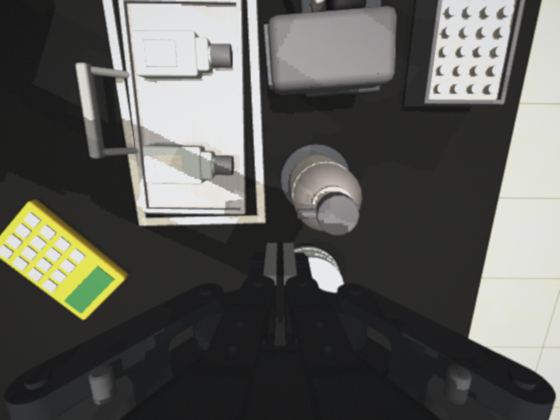

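The cap is the grey circle at (339,211). Dish stack is beside it at (320,270), lower than the cap.

Request:
send_rows([
  {"offset":[0.002,0.046,0],"angular":[0,0,0],"fingers":0.0},
  {"offset":[0,0,0.04],"angular":[0,0,0],"fingers":0.0},
  {"offset":[0,0,0.03],"angular":[0,0,0],"fingers":0.0},
  {"offset":[0,0,0],"angular":[0,0,0],"fingers":0.0},
  {"offset":[0,0,0],"angular":[0,0,0],"fingers":0.0},
])

```text
time_s: 20.4
ee_pos: [0.6717, -0.2421, 0.1991]
ee_rot: [-179.9, -0.0, 90.5]
contact_force: [0.3, -0.9, 0.3]
finger_gap: 0.0002
grasp_force: 0.0
```

Request:
send_rows([
  {"offset":[0,0,0.006],"angular":[0,0,0],"fingers":0.0},
  {"offset":[0,0,0.006],"angular":[0,0,0],"fingers":0.0},
  {"offset":[0,0,0.004],"angular":[0,0,0],"fingers":0.0},
  {"offset":[0,0,0.003],"angular":[0,0,0],"fingers":0.0},
  {"offset":[0,0,0],"angular":[0,0,0],"fingers":0.0},
])

```text
time_s: 20.9
ee_pos: [0.6729, -0.2428, 0.1816]
ee_rot: [179.8, 0.1, 90.5]
contact_force: [0.1, 1.3, 7.1]
finger_gap: -0.0004
grasp_force: 3.6
```

Contact, with the spring at about 7 N. I push a bit further.

Request:
send_rows([
  {"offset":[0,0,0.002],"angular":[0,0,0],"fingers":0.0},
  {"offset":[0,0,0.002],"angular":[0,0,0],"fingers":0.0},
  {"offset":[0,0,0.002],"angular":[0,0,0],"fingers":0.0},
  {"offset":[0,0,0],"angular":[0,0,0],"fingers":0.0},
  {"offset":[0,0,0],"angular":[0,0,0],"fingers":0.0},
])

```text
time_s: 21.4
ee_pos: [0.6731, -0.2428, 0.178]
ee_rot: [179.8, 0.1, 90.5]
contact_force: [-2.8, 1.8, 16.9]
finger_gap: 0.0001
grasp_force: 8.3
```

Request:
send_rows([
  {"offset":[0,0,-0.01],"angular":[0,0,0],"fingers":0.0},
  {"offset":[0,0,-0.02],"angular":[0,0,0],"fingers":0.0},
  {"offset":[0,0,-0.04],"angular":[0,0,0],"fingers":0.0},
  {"offset":[0.02,0,-0.03],"angular":[0,0,0],"fingers":0.085},
  {"offset":[0.04,-0.005,0],"angular":[0,0,0],"fingers":0.085},
])

```text
time_s: 21.9
ee_pos: [0.6695, -0.1854, 0.2798]
ee_rot: [179.4, 0.3, 90.4]
contact_force: [1.5, -0.2, 0.8]
finger_gap: 0.028
grasp_force: 0.0
```

Request:
send_rows([
  {"offset":[0.04,-0.005,0],"angular":[0,0,0],"fingers":0.085},
  {"offset":[0.04,-0.005,0],"angular":[0,0,0],"fingers":0.085},
  {"offset":[0.02,-0.005,0],"angular":[0,0,0],"fingers":0.085},
  {"offset":[0,0,0],"angular":[0,0,0],"fingers":0.085},
  {"offset":[0,0,0],"angular":[0,0,0],"fingers":0.085},
])

```text
time_s: 22.4
ee_pos: [0.6505, -0.0828, 0.2743]
ee_rot: [180.0, 0.1, 90.6]
contact_force: [-0.0, -0.9, 0.4]
finger_gap: 0.0852
grasp_force: 0.0
```

```bash
python3 - <<'E'
from h import *
np.set_printoptions(precision=4,suppress=True)
snap('wrist','w13.png');ci=cams.camera_info('wrist')
s=monitor.read_state();print(s['ee_pos'],s['ee_rot'],s['time_s'])
for t,z in [('trigger_face',.111),('scanner',.125),('flask1',.018),('tray',.014)]:
    for r in cams.regions_of('wrist',t)[:2]: print(t,r['p'],r['xy'],ray(ci,r['xy'],z),rect(ci,r['pixels'],z))
E
```

```text
[ 0.6507 -0.0835  0.2742] [179.978    0.0647  90.5312] 22.45
trigger_face 0.76 [270.1, 154.4] [ 0.6411 -0.0437  0.111 ] (array([ 0.6433, -0.0469]), [0.01044583972543478, 0.07167224586009979], np.float32(114.022804))
trigger_face 0.58 [303.2, 190.5] [ 0.6736 -0.0785  0.111 ] (array([ 0.6616, -0.0646]), [0.10917798429727554, 0.17024342715740204], np.float32(94.66938))
scanner 0.97 [303.8, 191.3] [ 0.673  -0.0761  0.125 ] (array([ 0.6604, -0.0625]), [0.10429748147726059, 0.16218042373657227], np.float32(95.33616))
flask1 0.81 [165.3, 190.3] [ 0.5013 -0.1008  0.018 ] (array([ 0.5127, -0.1041]), [0.050710879266262054, 0.11452934890985489], np.float32(179.01253))
flask1 0.65 [197.9, 272.7] [ 0.5359 -0.2198  0.018 ] (array([ 0.5477, -0.2268]), [0.04122989624738693, 0.04750661551952362], np.float32(85.860756))
tray 0.95 [177.5, 223.4] [ 0.5119 -0.1477  0.014 ] (array([ 0.4819, -0.1655]), [0.19824926555156708, 0.24958868324756622], np.float32(89.53938))
```

View pics/w13.png

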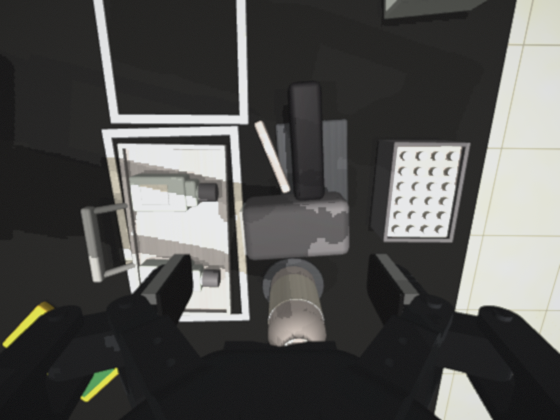

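Scanner: black grip from (305,83) to (310,197), white blade from (260,123) to its hinge at (287,190), head at (297,228).

```bash
python3 - <<'E'
from h import *
np.set_printoptions(precision=4,suppress=True)
ci=cams.camera_info('wrist')
for n,p,z in [('gripend',(305,83),.117),('gripL',(292,140),.117),('gripR',(323,140),.117),('gripL2',(290,95),.117),('gripR2',(320,95),.117),('blade free',(260,123),.111),('blade hinge',(287,190),.111),('hd',(243,203),.125),('hd',(348,195),.125),('hd',(349,252),.125),('hd',(246,260),.125)]: print(n,ray(ci,p,z)[:2])
E
```

```text
gripend [0.6717 0.0187]
gripL [ 0.6613 -0.03  ]
gripR [ 0.6898 -0.0298]
gripL2 [0.6588 0.0088]
gripR2 [0.6853 0.009 ]
blade free [ 0.6317 -0.0152]
blade hinge [ 0.6575 -0.0783]
hd [ 0.6158 -0.088 ]
hd [ 0.7144 -0.0795]
hd [ 0.7195 -0.1376]
hd [ 0.6172 -0.147 ]
```

Request:
send_rows([
  {"offset":[0.05,0.018,0],"angular":[0,0,-0.085],"fingers":0.0854},
  {"offset":[0,0,0.04],"angular":[0,0,0],"fingers":0.0854},
  {"offset":[0,0,0.04],"angular":[0,0,0],"fingers":0.0854},
  {"offset":[0,0,0.01],"angular":[0,0,0],"fingers":0.0854},
  {"offset":[0,0,0],"angular":[0,0,0],"fingers":0.0854},
])

```text
time_s: 23.15
ee_pos: [0.6656, -0.0357, 0.1822]
ee_rot: [-179.7, -0.1, 95.4]
contact_force: [0.1, -0.3, 0.1]
finger_gap: 0.0854
grasp_force: 0.0
```

```bash
python3 - <<'E'
from h import *
np.set_printoptions(precision=4,suppress=True)
im=snap('wrist','w14.png');ci=cams.camera_info('wrist')
for t,z in [('trigger_face',.111)]:
    for r in cams.regions_of('wrist',t)[:2]: print(t,r['p'],r['xy'],ray(ci,r['xy'],z),rect(ci,r['pixels'],z))
togo(.6685,-.033,.098,95.4)
E
```

```text
trigger_face 0.57 [248.2, 231.4] [ 0.6453 -0.0421  0.111 ] (array([ 0.6458, -0.045 ]), [0.01262067724019289, 0.07395844906568527], np.float32(112.8913))
now [ 0.668  -0.036   0.1856] [179.89   0.04  95.36] t 23.25
tool-frame (cur yaw): [0.0029 0.0007 0.0876] world [ 0.0005  0.003  -0.0876] rotz rad -0.0006
```

Request:
send_rows([
  {"offset":[0.003,0.001,0.02],"angular":[0,0,0],"fingers":0.0854},
  {"offset":[0,0,0.02],"angular":[0,0,0],"fingers":0.0854},
  {"offset":[0,0,0.02],"angular":[0,0,0],"fingers":0.0854},
  {"offset":[0,0,0.02],"angular":[0,0,0],"fingers":0.0854},
  {"offset":[0,0,0.008],"angular":[0,0,0],"fingers":0.0854},
])

```text
time_s: 23.75
ee_pos: [0.6683, -0.0326, 0.0967]
ee_rot: [179.9, 0.0, 95.4]
contact_force: [0.2, -1.0, -0.7]
finger_gap: 0.0851
grasp_force: 0.0
```

Request:
send_rows([
  {"offset":[0,0,0],"angular":[0,0,0],"fingers":0.06},
  {"offset":[0,0,0],"angular":[0,0,0],"fingers":0.05},
  {"offset":[0,0,0],"angular":[0,0,0],"fingers":0.045},
  {"offset":[0,0,0],"angular":[0,0,0],"fingers":0.043},
  {"offset":[0,0,0],"angular":[0,0,0],"fingers":0.042},
])

```text
time_s: 24.25
ee_pos: [0.6695, -0.0319, 0.0984]
ee_rot: [179.8, 0.0, 95.4]
contact_force: [-1.0, 2.7, 5.7]
finger_gap: 0.0419
grasp_force: 8.4
```

Request:
send_rows([
  {"offset":[0,0,0],"angular":[0,0,0],"fingers":0.038},
  {"offset":[0,0,0],"angular":[0,0,0],"fingers":0.038},
  {"offset":[0,0,0],"angular":[0,0,0],"fingers":0.038},
  {"offset":[0,0,0],"angular":[0,0,0],"fingers":0.038},
  {"offset":[0,0,0],"angular":[0,0,0],"fingers":0.038},
])

```text
time_s: 24.75
ee_pos: [0.6701, -0.0318, 0.0987]
ee_rot: [179.7, 0.0, 95.3]
contact_force: [1.0, 3.0, 7.7]
finger_gap: 0.0403
grasp_force: 62.6
```

```bash
python3 - <<'E'
from h import *
for c in ['wrist','top']:
  im=snap(c);ci=cams.camera_info(c)
  for r in cams.regions_of(c,'trigger_face')[:2]: print(c,r['p'],r['xy'],rect(ci,r['pixels'],.111))
E
```

```text
wrist 0.79 [240.8, 276.2] (array([ 0.65397429, -0.02909296]), [0.009866430424153805, 0.0554390549659729], np.float32(94.94196))
top 0.57 [316.9, 161.6] (array([ 0.65494746, -0.06873192]), [0.00985777098685503, 0.01939724199473858], np.float32(90.89725))
```

Request:
send_rows([
  {"offset":[0,0,0],"angular":[0,0,0],"fingers":0.06},
  {"offset":[0,0,0],"angular":[0,0,0],"fingers":0.0854},
  {"offset":[0,0,0],"angular":[0,0,0],"fingers":0.0854},
  {"offset":[0,0,0],"angular":[0,0,0],"fingers":0.0854},
  {"offset":[0,0,0],"angular":[0,0,0],"fingers":0.0854},
])

```text
time_s: 25.45
ee_pos: [0.6684, -0.0321, 0.0965]
ee_rot: [179.9, 0.0, 95.4]
contact_force: [-0.6, -0.5, 0.2]
finger_gap: 0.0853
grasp_force: 0.0
```

Request:
send_rows([
  {"offset":[0,0,-0.03],"angular":[0,0,0],"fingers":0.0854},
  {"offset":[0,0,-0.04],"angular":[0,0,0],"fingers":0.0854},
  {"offset":[0,0,-0.05],"angular":[0,0,0],"fingers":0.0854},
  {"offset":[0,0,-0.04],"angular":[0,0,0.085],"fingers":0.05},
  {"offset":[0,0,0],"angular":[0,0,0],"fingers":0.05},
])

```text
time_s: 25.95
ee_pos: [0.672, -0.0325, 0.2639]
ee_rot: [179.2, 0.1, 90.4]
contact_force: [0.9, -0.2, 1.1]
finger_gap: 0.0592
grasp_force: 0.0
```

```bash
python3 - <<'E'
from h import *
for c in ['wrist','top']:
  im=snap(c);ci=cams.camera_info(c)
  for r in cams.regions_of(c,'trigger_face')[:2]: print(c,r['p'],r['xy'],rect(ci,r['pixels'],.111))
togo(.4155,-.166,.1,90.5)
E
```

```text
wrist 0.95 [246.2, 205.9] (array([ 0.64192849, -0.04334677]), [0.012263072654604912, 0.07320035994052887], np.float32(113.14209))
top 0.41 [314.3, 158.5] (array([ 0.67429125, -0.05110518]), [0.10580439120531082, 0.11884599179029465], np.float32(82.14094))
now [ 0.6668 -0.0319  0.2548] [-1.7988e+02 -2.0000e-02  9.0570e+01] t 26.15
tool-frame (cur yaw): [-0.1316 -0.2527  0.1548] world [-0.2513 -0.1341 -0.1548] rotz rad 0.0013
```

Request:
send_rows([
  {"offset":[-0.022,-0.042,0],"angular":[0,0,0],"fingers":0.05},
  {"offset":[-0.022,-0.042,0],"angular":[0,0,0],"fingers":0.05},
  {"offset":[-0.022,-0.042,0],"angular":[0,0,0],"fingers":0.05},
  {"offset":[-0.022,-0.042,0],"angular":[0,0,0],"fingers":0.05},
  {"offset":[-0.022,-0.042,0],"angular":[0,0,0],"fingers":0.05},
])

```text
time_s: 26.65
ee_pos: [0.456, -0.1441, 0.2542]
ee_rot: [-179.8, -0.1, 90.6]
contact_force: [0.3, -0.5, 0.5]
finger_gap: 0.0498
grasp_force: 0.0
```

Request:
send_rows([
  {"offset":[-0.021,-0.042,0.01],"angular":[0,0,0],"fingers":0.05},
  {"offset":[0,0,0.03],"angular":[0,0,0],"fingers":0.05},
  {"offset":[0,0,0.03],"angular":[0,0,0],"fingers":0.05},
  {"offset":[0,0,0],"angular":[0,0,0],"fingers":0.05},
  {"offset":[0,0,0],"angular":[0,0,0],"fingers":0.05},
])

```text
time_s: 27.15
ee_pos: [0.416, -0.1649, 0.1853]
ee_rot: [-179.8, -0.1, 90.6]
contact_force: [-0.5, -0.8, 0.3]
finger_gap: 0.0499
grasp_force: 0.0
```

```bash
python3 look.py w15.png; python3 - <<'E'
from h import *
np.set_printoptions(precision=4,suppress=True)
im=snap('wrist');ci=cams.camera_info('wrist')
for t,z in [('tray',.014),('tray_handle',.052)]:
  for r in cams.regions_of('wrist',t)[:2]: print(t,r['p'],r['xy'],rect(ci,r['pixels'],z))
# bright blob profile around expected handle: bar columns at y=-.13 (z .052)
u,v=proj(ci,(.4155,-.135,.052)).astype(int); print(u,v,im[v,u-40:u+40:2].mean(1).astype(int), [proj(ci,(.4155,y,.052)).round() for y in (-.116,-.216)])
togo(.4155,-.166,.048,90.5)
E
```

```text
[ 0.416  -0.1649  0.1853] [-179.8193   -0.1058   90.5574] 27.15
(0.79, array([377., 130.]), 'sat', np.float64(2.0), array([ 0.518 , -0.1029]), [0.04680328071117401, 0.11584465950727463], np.float32(0.5300127))
(0.59, array([371., 250.]), 'sat', np.float64(2.0), array([ 0.516 , -0.2286]), [0.0564315989613533, 0.11549186706542969], np.float32(179.05165))
tray 0.64 [367.6, 176.5] (array([ 0.4932, -0.1673]), [0.17417065799236298, 0.2520626485347748], np.float32(89.298))
tray_handle 0.97 [366.9, 172.4] (array([ 0.4833, -0.1577]), [0.15053243935108185, 0.2180035263299942], np.float32(89.46917))
277 168 [ 40  40  39  39  39  38  40  39  39  40  39  39  39  40  40  38  80 181
 200 194 187 198 184  94  69 220 232 233 233 225  64  35  36  36  48 206
 225 227 231 231] [array([278., 146.]), array([277., 254.])]
now [ 0.4179 -0.1657  0.1871] [179.9    0.07  90.58] t 27.4
tool-frame (cur yaw): [-0.0002 -0.0024  0.1391] world [-0.0024 -0.0003 -0.1391] rotz rad 0.0015
```

Request:
send_rows([
  {"offset":[0,-0.002,0.04],"angular":[0,0,0],"fingers":0.05},
  {"offset":[0,0,0.04],"angular":[0,0,0],"fingers":0.05},
  {"offset":[0,0,0.03],"angular":[0,0,0],"fingers":0.05},
  {"offset":[0,0,0.018],"angular":[0,0,0],"fingers":0.05},
  {"offset":[0,0,0.009],"angular":[0,0,0],"fingers":0.05},
])

```text
time_s: 27.9
ee_pos: [0.4148, -0.1653, 0.0482]
ee_rot: [-179.9, -0.0, 90.6]
contact_force: [0.2, 0.4, -0.6]
finger_gap: 0.0501
grasp_force: 0.0
```

Request:
send_rows([
  {"offset":[0,0,0],"angular":[0,0,0],"fingers":0.05},
  {"offset":[0,0,0],"angular":[0,0,0],"fingers":0.03},
  {"offset":[0,0,0],"angular":[0,0,0],"fingers":0.015},
  {"offset":[0,0,0],"angular":[0,0,0],"fingers":0.005},
  {"offset":[0,0,0],"angular":[0,0,0],"fingers":0.005},
])

```text
time_s: 28.4
ee_pos: [0.4151, -0.1658, 0.0503]
ee_rot: [179.9, 0.1, 90.5]
contact_force: [-3.1, -0.3, 7.9]
finger_gap: 0.0109
grasp_force: 58.5
```

Request:
send_rows([
  {"offset":[0,0,0],"angular":[0,0,0],"fingers":0.005},
  {"offset":[0,0,0],"angular":[0,0,0],"fingers":0.005},
  {"offset":[0,0,0],"angular":[0,0,0],"fingers":0.005},
  {"offset":[0,0,0],"angular":[0,0,0],"fingers":0.005},
  {"offset":[0,0,0],"angular":[0,0,0],"fingers":0.005},
])

```text
time_s: 28.9
ee_pos: [0.4151, -0.1658, 0.0503]
ee_rot: [179.9, 0.0, 90.5]
contact_force: [-2.3, -0.7, 7.4]
finger_gap: 0.0108
grasp_force: 58.5
```

```bash
python3 -c "
from h import *
togo(.423,.129,.048,90)"
```

```text
now [ 0.4151 -0.1658  0.0503] [1.7994e+02 5.0000e-02 9.0500e+01] t 28.9
tool-frame (cur yaw): [0.2947 0.0105 0.0023] world [ 0.0079  0.2948 -0.0023] rotz rad 0.0087
```

Request:
send_rows([
  {"offset":[0.006,0.0005,0],"angular":[0,0,0],"fingers":0.005},
  {"offset":[0.012,0.0005,0],"angular":[0,0,0],"fingers":0.005},
  {"offset":[0.015,0.0005,0],"angular":[0,0,0],"fingers":0.005},
  {"offset":[0.015,0.0005,0],"angular":[0,0,0],"fingers":0.005},
  {"offset":[0.015,0.0005,0],"angular":[0,0,0],"fingers":0.005},
])

```text
time_s: 29.4
ee_pos: [0.4189, -0.1037, 0.0503]
ee_rot: [179.8, 0.2, 90.5]
contact_force: [0.1, -6.1, 2.2]
finger_gap: 0.0108
grasp_force: 58.8
```

Request:
send_rows([
  {"offset":[0.015,0.0005,0],"angular":[0,0,0],"fingers":0.005},
  {"offset":[0.015,0.0005,0],"angular":[0,0,0],"fingers":0.005},
  {"offset":[0.015,0.0005,0],"angular":[0,0,0],"fingers":0.005},
  {"offset":[0.015,0.0005,0],"angular":[0,0,0],"fingers":0.005},
  {"offset":[0.015,0.0005,0],"angular":[0,0,0],"fingers":0.005},
])

```text
time_s: 29.9
ee_pos: [0.4206, -0.0282, 0.0503]
ee_rot: [179.8, 0.1, 90.5]
contact_force: [-0.1, -8.7, 2.8]
finger_gap: 0.0109
grasp_force: 58.9
```

Request:
send_rows([
  {"offset":[0.015,0.0005,0],"angular":[0,0,0],"fingers":0.005},
  {"offset":[0.015,0.0005,0],"angular":[0,0,0],"fingers":0.005},
  {"offset":[0.015,0.0005,0],"angular":[0,0,0],"fingers":0.005},
  {"offset":[0.015,0.0005,0],"angular":[0,0,0],"fingers":0.005},
  {"offset":[0.015,0.0005,0],"angular":[0,0,0],"fingers":0.005},
])

```text
time_s: 30.4
ee_pos: [0.422, 0.0471, 0.0503]
ee_rot: [179.8, 0.1, 90.5]
contact_force: [0.8, -8.5, 4.8]
finger_gap: 0.0108
grasp_force: 59.2
```

Request:
send_rows([
  {"offset":[0.015,0.0005,0],"angular":[0,0,0],"fingers":0.005},
  {"offset":[0.015,0.0005,0],"angular":[0,0,0],"fingers":0.005},
  {"offset":[0.015,0.0005,0],"angular":[0,0,0.003],"fingers":0.005},
  {"offset":[0.015,0.0005,0],"angular":[0,0,0.003],"fingers":0.005},
  {"offset":[0.015,0.0005,0],"angular":[0,0,0.003],"fingers":0.005},
])

```text
time_s: 30.9
ee_pos: [0.4232, 0.122, 0.0503]
ee_rot: [179.9, 0.1, 90.0]
contact_force: [0.1, -9.4, 7.3]
finger_gap: 0.0109
grasp_force: 59.6
```

Request:
send_rows([
  {"offset":[0.005,0.0003,0],"angular":[0,0,0],"fingers":0.005},
  {"offset":[0.002,0,0],"angular":[0,0,0],"fingers":0.005},
  {"offset":[0,0,0],"angular":[0,0,0],"fingers":0.005},
  {"offset":[0,0,0],"angular":[0,0,0],"fingers":0.005},
  {"offset":[0,0,0],"angular":[0,0,0],"fingers":0.005},
])

```text
time_s: 31.4
ee_pos: [0.4235, 0.1292, 0.0503]
ee_rot: [179.9, 0.0, 90.0]
contact_force: [-0.5, -4.0, 7.5]
finger_gap: 0.0109
grasp_force: 59.6
```

```bash
python3 -c "
from h import *
togo(.423,.129,.048,90)"; python3 look.py
```

```text
now [0.4235 0.1292 0.0503] [1.7987e+02 2.0000e-02 8.9990e+01] t 31.4
tool-frame (cur yaw): [-0.0002 -0.0005  0.0023] world [-0.0005 -0.0002 -0.0023] rotz rad -0.0001
[0.4235 0.1292 0.0503] [179.8708   0.0183  89.9935] 31.4
(0.97, array([483., 330.]), 'sat', np.float64(4.0), array([0.5461, 0.0813]), [0.02197287045419216, 0.09783362597227097], np.float32(149.87894))
(0.78, array([460., 136.]), 'sat', np.float64(4.0), array([0.5179, 0.191 ]), [0.04913945123553276, 0.09928980469703674], np.float32(179.96361))
(0.74, array([430., 201.]), 'sat', np.float64(10.0), array([0.4998, 0.1582]), [0.16852077841758728, 0.18573972582817078], np.float32(89.984055))
(0.72, array([ 50., 170.]), 'sat', np.float64(35.0), array([0.3045, 0.1674]), [0.055733609944581985, 0.11245200037956238], np.float32(76.74425))
```

Release, rise straight up, and check numerically.

Request:
send_rows([
  {"offset":[0,0,0],"angular":[0,0,0],"fingers":0.05},
  {"offset":[0,0,0],"angular":[0,0,0],"fingers":0.05},
  {"offset":[0,0,0],"angular":[0,0,0],"fingers":0.05},
  {"offset":[0,0,0],"angular":[0,0,0],"fingers":0.05},
  {"offset":[0,0,-0.02],"angular":[0,0,0],"fingers":0.05},
])

```text
time_s: 32.0
ee_pos: [0.4209, 0.1293, 0.0678]
ee_rot: [-179.7, 0.0, 90.0]
contact_force: [0.1, 0.6, 0.3]
finger_gap: 0.0498
grasp_force: 0.0
```

Request:
send_rows([
  {"offset":[0,0,-0.05],"angular":[0,0,0],"fingers":0.05},
  {"offset":[0,0,-0.05],"angular":[0,0,0],"fingers":0.05},
  {"offset":[0,0,-0.05],"angular":[0,0,0],"fingers":0.05},
  {"offset":[0,0,-0.03],"angular":[0,0,0],"fingers":0.05},
  {"offset":[0,0,0],"angular":[0,0,0],"fingers":0.05},
])

```text
time_s: 32.5
ee_pos: [0.4255, 0.1301, 0.2536]
ee_rot: [179.5, -0.1, 90.0]
contact_force: [-0.3, -0.1, 0.6]
finger_gap: 0.0502
grasp_force: 0.0
```

Request:
send_rows([
  {"offset":[0,0,0],"angular":[0,0,0],"fingers":0.05},
  {"offset":[0,0,0],"angular":[0,0,0],"fingers":0.05},
  {"offset":[0,0,0],"angular":[0,0,0],"fingers":0.05},
  {"offset":[0,0,0],"angular":[0,0,0],"fingers":0.05},
  {"offset":[0,0,0],"angular":[0,0,0],"fingers":0.05},
])

```text
time_s: 33.0
ee_pos: [0.4222, 0.1295, 0.2483]
ee_rot: [-179.9, 0.0, 90.0]
contact_force: [-0.7, 0.1, 0.2]
finger_gap: 0.0499
grasp_force: 0.0
```

```bash
python3 look.py wf.png; python3 - <<'E'
from h import *
np.set_printoptions(precision=4,suppress=True)
im=cv2.imread('pics/wf.png');ci=cams.camera_info('wrist');g=im.min(2)
# tape/tray transitions along world lines: x-profile at y=.129+.1, y-profile at x=.52 (z=0)
for name,pts in [('x@y.23',[(x,.23) for x in np.arange(.42,.63,.003)]),('x@y.12',[(x,.128) for x in np.arange(.42,.63,.003)]),('y@x.52',[(.52,y) for y in np.arange(-.02,.29,.003)])]:
    v=[]
    for p in pts:
        u=proj(ci,(*p,0)); i,j=int(round(u[1])),int(round(u[0]))
        v.append(int(g[i,j]) if 0<=i<420 and 0<=j<560 else -1)
    print(name,v)
for t,z in [('tray',.014),('home_mark',0)]:
  for r in cams.regions_of('wrist',t)[:2]: print(t,r['p'],rect(ci,r['pixels'],z))
snap('top','topf.png');ct=cams.camera_info('top')
for t,z in [('flask1',.018),('tray',.014),('mouse',.024),('calculator',.018),('wash_bottle',.17),('amber_bottle',.13),('dish_stack',.045)]:
  for r in cams.regions_of('top',t):
    if r['p']>.4: print(t,round(r['p'],2),np.array(r['xy']),rect(ct,r['pixels'],z))
E
```

```text
[0.4222 0.1295 0.2483] [-179.8884    0.0211   90.0288] 33.0
(0.97, array([354., 148.]), 'sat', np.float64(2.0), array([0.5167, 0.1706]), [0.04816686362028122, 0.11297380924224854], np.float32(171.7607))
(0.93, array([175., 140.]), 'sat', np.float64(74.0), array([0.2992, 0.168 ]), [0.052615635097026825, 0.10894019901752472], np.float32(97.25665))
(0.7, array([354., 230.]), 'sat', np.float64(2.0), array([0.5224, 0.0669]), [0.05285211279988289, 0.1134023666381836], np.float32(178.32053))
(0.63, array([363., 169.]), 'sat', np.float64(3.0), array([0.5015, 0.1289]), [0.17169532179832458, 0.2478073388338089], np.float32(88.91408))
x@y.23 [37, 36, 36, 37, 69, 231, 231, 233, 65, 36, 37, 34, 141, 231, 231, 231, 231, 231, 230, 230, 230, 231, 231, 231, 230, 230, 230, 231, 231, 231, 230, 230, 230, 230, 230, 230, 230, 230, 230, 230, 230, 230, 230, 230, 230, 227, 224, 225, 220, 221, 221, 219, 223, 220, 218, 219, 149, 102, 218, 176, 229, 229, 230, 179, 35, 36, 37, 36, 37, 36]
x@y.12 [171, 184, 180, 166, 120, 233, 232, 234, 152, 40, 40, 48, 231, 230, 232, 232, 232, 232, 232, 232, 232, 232, 232, 232, 
[... 1559 characters left out ...]
0.3187, 0.3446]), [0.05820814147591591, 0.0994081050157547], np.float32(50.432106))
calculator 0.93 [398.3 273.3] (array([ 0.3163, -0.3688]), [0.103345587849617, 0.158756285905838], np.float32(135.35194))
wash_bottle 0.85 [113.  194.3] (array([0.5356, 0.5442]), [0.06933561712503433, 0.09982039034366608], np.float32(62.446987))
amber_bottle 0.61 [188.2 166.3] (array([0.6464, 0.3328]), [0.058063820004463196, 0.07284154742956161], np.float32(27.943937))
dish_stack 0.74 [406.4 169.2] (array([ 0.6615, -0.3852]), [0.08700940757989883, 0.09982981532812119], np.float32(135.58698))
dish_stack 0.63 [277.7 194.5] (array([0.5171, 0.1224]), [0.13310708105564117, 0.24591803550720215], np.float32(88.5537))
```

View pics/wf.png

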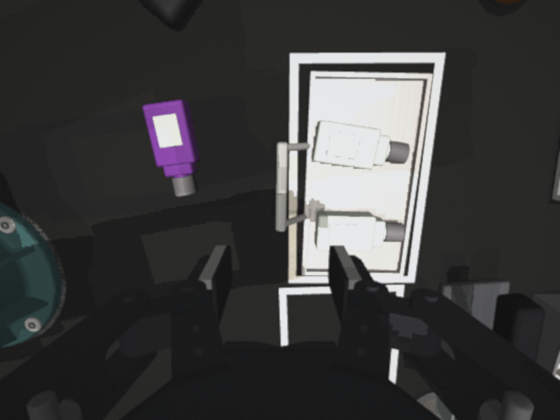

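The final view shows the tray square on the home mark, with both flasks flat inside it at (352,147) and (354,231). The upper one was knocked slightly but is well within the tray.

```bash
python3 -c "
from h import *
print(env.job_done())"
```

```text
the job is handed in; nothing more can be done
None
```

I carried out every step and handed the job in at about 33 s of simulated time, with both flasks flat in the tray and the tray centred and square on its home mark; no verdict came back.

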